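# Put the tall pepper mill away in the spice drawer

### The job

Put the tall pepper mill away: pull the spice chest's drawer well open, lay the mill down gently on its side in the wooden cradle inside, with its narrow neck in the small saddle and its body in the big one, and let go of it. Then ease the drawer fully shut with the mill still lying in its cradle. Do not push the other things on the worktop about.

Things in the scene. Friction and masses are not known exactly. Their poses are not given: they have to be found in the camera images.
- mill: The tall pepper mill, dark wood, round, 150 mm tall, standing upright at first, 0.15 to 0.31 kg. Origin: centre of its flat base; z axis from base to head. From the base up: body 44 mm diameter, 0 to 88 mm; steel neck 26 mm diameter, to 112 mm; head 38 mm diameter, a straight cylinder, to 150 mm (can be gripped here both standing and lying in the cradle).
- groove (a point): Point on the mill's axis in the middle of its narrow neck, 100 mm above its base. Axes as the mill's.
- cradle (a point): Where groove is when the mill lies in the cradle: centre of the small V saddle (10 mm thick, 7 mm play along y for the neck), 54 mm above the worktop, 34 mm above the drawer floor. Moves with the drawer. x points into the chest, y along its front, z up. The lying mill's axis is along y, base on the -y side, head on the +y side. Saddle tops are 2 to 6 mm below this point.
- big_saddle (a point): Point on the lying mill's axis over the middle of the big V saddle (16 mm thick, for the mill's body), 68 mm from cradle towards -y, same height and axes. The dark wooden flanks slope at 45 degrees and reach 31 mm either side in x. Drawer walls: front panel's inner face 75 mm towards -x, its top 38 mm higher than this point; side walls 6 mm higher, 56 mm away at -y, 242 mm at +y.
- drawer (a joint): How far the drawer is out, m: 0 shut, 0.17 fully out; starts up to 0.03 out. It slides along its own -x with about 1.5 N of friction and stays where it is left. Well open means 0.13 or more: the cradle is then clear in front of the chest, whose face is 55 mm or more behind the cradle's axis.
- handle (a point): Middle of the drawer's steel bar handle: bar 10 mm diameter, 100 mm long along y, 66 mm above the worktop, its axis 35 mm in front of the panel's face (30 mm free gap behind it). Can be pinched from above. Axes as cradle, which lies 128 mm towards +x, 25 mm towards -y and 12 mm lower.
- chest: The spice chest, pale wood with a grey drawer front, fixed to the worktop, 240 mm deep (x), 350 mm wide (y), 110 mm high, one drawer. Origin: centre of its underside; its x axis points away from the drawer front, whose carcass face is at x = -120 mm. A small white bowl, 45 mm high, stands on the back half of its top.
- salt: The short salt mill of the same make and wood, 90 mm tall, 40 mm diameter, standing upright; leave it. Origin: centre of its base.
- tumbler: Glass tumbler, 85 mm tall, 64 mm diameter at the rim; leave it. Origin: centre of its base.
- jar: Closed glass jar, 85 mm tall, 64 mm diameter; leave it. Origin: centre of its base.
- mug: White mug, 90 mm tall, 80 mm diameter; leave it. Origin: centre of its base.
- spoon: Steel spoon, 170 mm long, lying on the worktop at the right; leave it. Origin: underside of its middle, handle towards its -x.
Things that resemble listed ones, but are neither listed nor needed, are in the scene too. What is shaped like the mill but orange or purple is not meant.

How it is judged:
By the outcome, as a careful person would: the job done as asked, in the order asked, and still so for the second after the job is handed in, with the robot touching nothing.
It also fails if it takes over 72 s, if anything falls off the work surface, if the arm or the gripper's body presses on something with over 40 N, if the wrist force passes 120 N, or if a joint passes its speed limit or range.

### The arm

A 6-joint arm with a two-finger parallel gripper is mounted at the origin on the work surface. World frame = base frame: x ahead of the robot, y to its left, z up, the work surface at z = 0. Lengths are in m, angles in rad, forces in N, time in s.
With the tool pointing down it reaches from about 0.25 to 0.775 m from the base axis. Payload 4 kg.
Tool frame: the origin (TCP) lies between the finger pads; the fingertips stand 11 mm ahead of it and the grasp point (between the pads) lies 8 mm behind it; z points along the fingers, y is the line along which they close (so a half turn about z gives the same grasp; the last joint's range is limited). The gripper opens to 85 mm and grips with 20 to 120 N. Pads are 22 mm wide; open, the fingers measure 114 mm over their backs; the gripper's body (76 mm by 85 mm) begins 54 mm behind the grasp point. The pads swing forward as they close: fully open they stand 13 mm farther back than shut.
Start: joints at [-1.219, 0.087, 1.371, -0, 1.684, -0.103], TCP at [0.242, -0.494, 0.242] pointing down, gripper open.
Joint ranges: [-3.1, 3.1], [-0.76, 2.03], [0.27, 2.55], [-1.08, 4.22], [0.17, 2.65], [-2.57, 2.57]. Speed limits (rad/s): [2.79, 2.79, 3.14, 3.14, 3.14, 3.14].

### API

Orientations are given as a 3x3 rotation matrix whose columns are the frame's x, y, z axes.
In Python, from bench import manip gives the robot as it stands.
- The arm moves only by the tool carry_out, never from a script. Its argument "increments" is a list that holds one entry, the list of rows, each a list of 5 numbers: the closure, from -1 (fully open) to 1 (shut), then the shift along the tool's x, y, z in cm, then the turn about the tool's z in rad. In form: [[[hand, dx, dy, dz, twist], ...]]. A call has 1 to 5 rows; each row is the pose to reach, as a shift and turn from the pose commanded when the call began, along the tool's axes at that moment; what a row does not reach only later rows make up. A row lasts 1/12 s, in which the tool goes at most 41.7 mm and 7.16 degrees, less where a joint would pass 70% of its speed; a pose out of reach is approached as far as the arm can. A call with a gripper value outside its range is refused whole. The fingers move at their own pace and stop on an object; the grip force is fixed at half the most. Time passes only in rows, so rows that repeat a pose let the fingers close. It gives the time, the measured TCP pose, the force, the opening and the grip force at its end, in the units of the state.
- manip.get_obs(): the state, without advancing time (a new reading comes with each control period).
- manip.grab_frame(name): name is "side" or "top" or "wrist"; returns (picture, depth): 400x640x3 uint8, blue, green, red; 400x640 float32, m along the optical axis (not along the pixel's ray), 0 where there is no reading.
- manip.camera_params(name): a dict with "intrinsics" (3x3 intrinsics, pixels), "T" (4x4, takes a point from camera to world coordinates). Camera axes: x right, y up, looking along -z (the intrinsics and any distortion apply to the point x, -y, -z); pixel columns grow to the right and rows downward; lengths in m; the calibration is good to about 2 mm. The wrist camera is an equidistant fisheye: a pixel r from the principal point sees the ray r / f radians off the axis. A picture is of the moment at which its call begins: read the wrist's pose just before it. camera_params takes no time and is no camera call; for the wrist camera it gives the pose at the moment of the call.
- manip.hand_in(): hands the job in; it is judged then, once.
Trained networks look in the newest picture that a camera, given by its name, has taken for a name from the list of things; names that differ only in an ending like _2 or _b are one class to them, and where a whole thing is asked for, a point or a joint stands for the part that bears it (a point fixed in the world has none). Each returns a list of dicts, best first, with "p" (0 to 1); they miss things now and then, are a little off and sometimes report something else, mostly with a low value. They report only what shows in the picture. A call takes as long as a camera call. They do not tell look-alikes from the thing itself.
- manip.find_in(camera, query): "location" ([x, y, z] in m, in world coordinates, good to about 4 mm: the middle of the surface that is visible of it).
The state is a dict: "time_s": time; "joint_pos": joint angles; "dq": joint speeds; "effort": joint torques, N m; "tcp_pos": TCP position; "tool_rot": TCP orientation; "contact_force": force on the tool from outside, world axes, zero at the start; "moment": the same for the moment, N m; "finger_gap": finger opening in m; "grip_force": force on a finger pad.
Only numpy, scipy, OpenCV 4.12 (cv2) and the standard library are available. Lean on these libraries where they do the work, as an engineer would, in place of code of your own. Each camera call takes 0.05 s, during which the arm holds its last target. There are 200 camera calls.

## Working session

There is one attempt and no reset: what is moved stays moved. The work goes in short steps, Python scripts to look and compute and a tool call to move; the robot and the scene stay as the last step left them, time stands still between calls to the robot, and variables do not carry over. Pictures are saved under pics/ and viewed, at most 10 in all, crops included, and the job is handed in when it is done.

Besides the shell and the picture viewer there is one more tool, called after "Emit:" in YAML: its name, and indented under it one key for each argument. carry_out: Moves the arm, as the interface text tells. Its arguments: {"type":"object","properties":{"increments":{"type":"array","items":{"type":"array","items":{"type":"array","items":{"type":"number"}}}}},"required":["increments"]}

```bash
mkdir -p pics; cat > h.py <<'E'
import numpy as np, cv2
from bench import manip
np.set_printoptions(precision=4, suppress=True)
def world(cam, uv, depth):
    p=manip.camera_params(cam); K=np.array(p["intrinsics"]); T=np.array(p["T"])
    u,v=uv; d=depth
    c=np.array([(u-K[0,2])/K[0,0]*d, -(v-K[1,2])/K[1,1]*d, -d, 1])
    return (T@c)[:3]
def cloud(cam, D):
    p=manip.camera_params(cam); K=np.array(p["intrinsics"]); T=np.array(p["T"])
    v,u=np.mgrid[:D.shape[0],:D.shape[1]]
    c=np.stack([(u-K[0,2])/K[0,0]*D, -(v-K[1,2])/K[1,1]*D, -D, np.ones_like(D)],-1)
    P=(c@T.T)[...,:3]; P[D==0]=np.nan
    return P
def pix(cam, X):
    p=manip.camera_params(cam); K=np.array(p["intrinsics"]); T=np.array(p["T"])
    c=np.linalg.inv(T)@np.r_[X,1]; 
    return K[0,0]*c[0]/-c[2]+K[0,2], K[1,1]*-c[1]/-c[2]+K[1,2]
E
python3 - <<'E'
from h import *
o=manip.get_obs(); print(o["time_s"],o["tcp_pos"],o["tool_rot"],o["finger_gap"],o["contact_force"])
for c in("side","top"):
    im,D=manip.grab_frame(c); cv2.imwrite(f"pics/{c}0.png",im); np.save(f"{c}0.npy",D)
    for n in ("mill","handle","chest","cradle","salt","tumbler","jar","mug","spoon"):
        for r in manip.find_in(c,n)[:4]: print(c,n,round(r["p"],2),np.round(r["location"],3),np.round(pix(c,r["location"])))
print(manip.camera_params("top")); print(manip.get_obs()["time_s"])
E
```

```text
0.0 [ 0.2414 -0.4936  0.2411] [[ 0.8983  0.4393 -0.0008]
 [ 0.4393 -0.8983  0.0021]
 [ 0.0002 -0.0022 -1.    ]] 0.08516481999130482 [-0.3106 -0.0667 -0.1959]
side mill 0.97 [0.443 0.178 0.088] [330. 277.]
side mill 0.89 [0.557 0.385 0.089] [242. 321.]
side mill 0.7 [0.648 0.172 0.091] [267. 239.]
side mill 0.68 [0.543 0.284 0.086] [273. 291.]
side handle 0.89 [ 0.611 -0.134  0.06 ] [338. 181.]
side handle 0.55 [0.486 0.427 0.073] [255. 356.]
side chest 0.8 [ 0.714 -0.088  0.11 ] [301. 166.]
side cradle 0.59 [ 0.605 -0.133  0.058] [339. 182.]
side salt 0.78 [0.485 0.426 0.073] [256. 355.]
side salt 0.41 [ 0.714 -0.089  0.111] [302. 166.]
side tumbler 0.81 [0.424 0.258 0.049] [319. 313.]
side jar 0.91 [0.671 0.289 0.073] [233. 270.]
side mug 0.88 [ 0.41  -0.449  0.057] [436. 146.]
side spoon 0.49 [ 0.586 -0.461  0.014] [389. 136.]
top mill 0.89 [0.65  0.155 0.125] [268. 170.]
top mill 0.77 [0.568 0.365 0.092] [197. 202.]
top mill 0.55 [0.445 0.153 0.147] [267. 240.]
top mill 0.55 [ 0.62  -0.151  0.059] [372. 183.]
top handle 0.96 [ 0.618 -0.156  0.063] [374. 183.]
top chest 0.62 [ 0.725 -0.144  0.113] [370. 144.]
top cradle 0.73 [ 0.62  -0.158  0.062] [374. 183.]
top salt 0.62 [0.491 0.408 0.072] [184. 229.]
top tumbler 0.83 [0.423 0.273 0.042] [232. 252.]
top tumbler 0.61 [ 0.617 -0.157  0.063] [374. 184.]
top jar 0.56 [0.681 0.276 0.086] [229. 164.]
top mug 0.69 [ 0.417 -0.487  0.036] [487. 249.]
top mug 0.56 [ 0.617 -0.158  0.062] [375. 184.]
top spoon 0.68 [ 0.59  -0.454  0.015] [469. 193.]
{'intrinsics': array([[465.3618,   0.    , 331.5952],
       [  0.    , 465.3618, 196.6065],
       [  0.    ,   0.    ,   1.    ]]), 'T': array([[-0.0204,  0.9805, -0.1957,  0.3074],
       [-0.9998, -0.0215, -0.0035, -0.0327],
       [-0.0076,  0.1956,  0.9807,  1.4288],
       [ 0.    ,  0.    ,  0.    ,  1.    ]])}
1.0
```

View pics/side0.png

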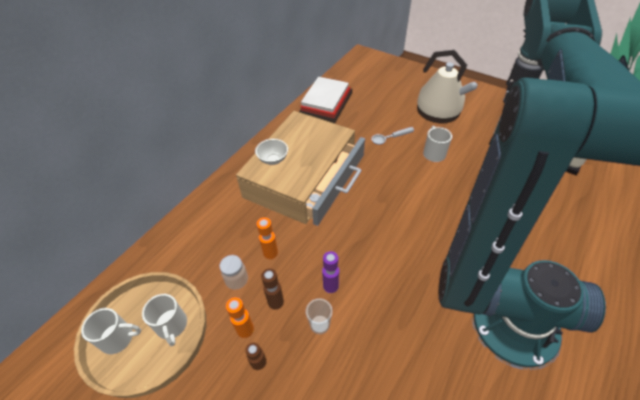

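View pics/top0.png

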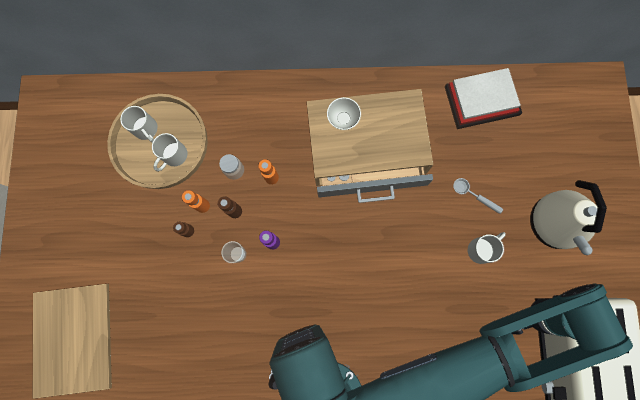

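Candidates for the mill: orange at top (268,170) and (195,200), purple (270,239), short dark salt (183,229), tall dark (230,207). I choose the tall dark one, which is (272,288) in the side view, and check it in a crop while measuring.

```bash
python3 - <<'E'
from h import *
im=cv2.imread("pics/top0.png"); s=cv2.imread("pics/side0.png")
a=cv2.resize(im[180:245,165:285],None,fx=3.3,fy=3.3,interpolation=cv2.INTER_CUBIC)
b=cv2.resize(s[255:375,215:345],None,fx=3,fy=3,interpolation=cv2.INTER_CUBIC)
H=max(a.shape[0],b.shape[0]); pad=lambda q:cv2.copyMakeBorder(q,0,H-q.shape[0],0,0,0)
cv2.imwrite("pics/crop1.png",np.hstack([pad(a),pad(b)]))
P=cloud("top",np.load("top0.npy")); S=cloud("side",np.load("side0.npy"))
for n,Q in(("top",P),("side",S)):
    z=Q[...,2]
    # chest top
    m=(abs(z-.11)<.006)&(Q[...,0]>.55)&(Q[...,0]<1.05)&(abs(Q[...,1]+.12)<.3)
    r=cv2.minAreaRect(Q[m][:,:2].astype(np.float32)*1000); print(n,"chest top",r,cv2.boxPoints(r).round(0).tolist(),z[m].mean())
    # handle: x in front of panel
    m=(abs(z-.066)<.009)&(Q[...,0]>.55)&(Q[...,0]<.66)&(Q[...,1]>-.28)&(Q[...,1]<0)
    q=Q[m]; print(n,"handle pts",len(q),q.min(0),q.max(0),np.median(q,0))
    # mill head top
    m=(z>.142)&(z<.158)&(abs(Q[...,0]-.55)<.06)&(abs(Q[...,1]-.27)<.07)
    q=Q[m]; print(n,"head",len(q),q.mean(0),q.min(0),q.max(0))
    m=(z>.01)&(z<.13)&(np.hypot(Q[...,0]-.55,Q[...,1]-.275)<.045)
    q=Q[m]; print(n,"body",len(q),np.median(q,0),q.min(0),q.max(0))
    # table level
    m=(Q[...,0]>.35)&(Q[...,0]<.5)&(abs(Q[...,1]+.1)<.1); print("table z",np.nanmedian(z[m]))
E
```

```text
top chest top ((757.6488037109375, -76.03263854980469), (242.23324584960938, 483.0455627441406), 5.337563514709473) [[615.0, 153.0], [660.0, -328.0], [901.0, -305.0], [856.0, 176.0]] 0.11005308095495635
top handle pts 288 [ 0.5608 -0.2791  0.0571] [ 0.6347 -0.0023  0.075 ] [ 0.5858 -0.1534  0.0686]
top head 143 [0.5521 0.274  0.1492] [0.5339 0.2569 0.1424] [0.5723 0.2934 0.155 ]
top body 173 [0.5411 0.2612 0.0801] [0.5305 0.2519 0.0101] [0.5718 0.2909 0.129 ]
table z -0.00020516709004991807
side chest top ((755.638671875, -65.16067504882812), (242.2594451904297, 506.0211181640625), 5.248946189880371) [[612.0, 176.0], [658.0, -328.0], [899.0, -306.0], [853.0, 198.0]] 0.10873346357051664
side handle pts 290 [ 0.5597 -0.2794  0.057 ] [ 0.6269 -0.0002  0.0749] [ 0.5925 -0.1411  0.068 ]
side head 191 [0.5507 0.2787 0.1487] [0.5334 0.2569 0.1421] [0.5698 0.2962 0.1526]
side body 396 [0.5389 0.2884 0.0753] [0.5293 0.2563 0.0101] [0.5683 0.2996 0.13  ]
table z -0.0007572877323099858
```

View pics/crop1.png

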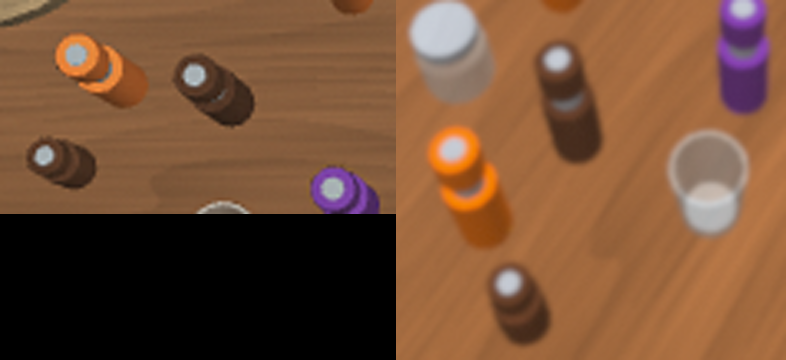

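```bash
cat >> h.py <<'E'
YAW=np.deg2rad(5.4); EX=np.array([np.cos(YAW),np.sin(YAW)]); EY=np.array([-EX[1],EX[0]])
def plan(target, xang=None):
    o=manip.get_obs(); R=np.array(o["tool_rot"]); d=R.T@(np.array(target)-o["tcp_pos"])*100
    a=np.arctan2(R[1,0],R[0,0]); t=0 if xang is None else -((xang-a+np.pi)%(2*np.pi)-np.pi)
    print("t",round(o["time_s"],2),"tcp",np.array(o["tcp_pos"]),"xang",round(np.rad2deg(a),2),"gap",round(o["finger_gap"],4),"F",np.array(o["contact_force"]).round(1),"-> cm",d.round(2),"twist",round(t,3))
E
python3 - <<'E'
from h import *
for n in("top","side"):
    Q=cloud(n,np.load(n+"0.npy")); z=Q[...,2]
    m=(abs(z-.11)<.006)&(Q[...,0]>.6)&(Q[...,0]<1)&(Q[...,1]<.07)&(Q[...,1]>-.4)
    r=cv2.minAreaRect(Q[m][:,:2].astype(np.float32)*1000); print(n,r,cv2.boxPoints(r).round(0).tolist())
    xp=Q[...,:2]@EX; yp=Q[...,:2]@EY
    m=(z>.045)&(z<.08)&(xp>.53)&(xp<.66)&(yp>-.29)&(yp<-.1)
    h,e=np.histogram(xp[m],bins=np.arange(.53,.66,.005)); print(h,e[0])
    x0=np.percentile(xp[m],2); b=m&(xp<x0+.012)
    print("bar x'",xp[b].min(),xp[b].max(),"y'",yp[b].min(),yp[b].max(),"z",np.nanmax(z[b]))
plan([.57,-.2,.2],np.deg2rad(95.4))
E
```

```text
top ((763.8102416992188, -141.98121643066406), (242.23324584960938, 350.5740051269531), 5.337563514709473) [[627.0, 21.0], [660.0, -328.0], [901.0, -305.0], [868.0, 44.0]]
[  0   0   0  46  58  27   9  13   9  12   9 140   0   0   0   0   0   0
   0   0   0   0   0   0   0] 0.53
bar x' 0.546008659104396 0.5592703760146205 y' -0.26671857173130914 -0.15836518666269847 z 0.07758034108003864
side ((762.5339965820312, -140.2170867919922), (242.2594451904297, 355.27618408203125), 5.248946189880371) [[626.0, 26.0], [658.0, -328.0], [899.0, -306.0], [867.0, 48.0]]
[  0   0   0  49  33  14   9  10   9  10  18 167   0   0   0   0   0   0
   0   0   0   0   0   0   0] 0.53
bar x' 0.5454103172759832 0.5572554433889931 y' -0.2610808738626707 -0.15513216787022344 z 0.0748634732260719
t 1.0 tcp [ 0.2416 -0.4941  0.2423] xang 26.06 gap 0.0854 F [0.5 0.  0.1] -> cm [ 42.42 -12.     4.23] twist -1.21
```

Emit:
carry_out:
  increments:
    - [[0.4, 0, 0, 0, -0.12], [0.4, 0, 0, 0, -0.24], [0.4, 0, 0, 0, -0.36], [0.4, 0, 0, 0, -0.48], [0.4, 0, 0, 0, -0.6]]

```text
time_s: 1.42
tcp_pos: [0.2416, -0.4941, 0.2423]
tool_rot: [[0.488, 0.873, 0.0], [0.873, -0.488, -0.0], [-0.0, 0.0, -1.0]]
contact_force: [-0.0, -0.2, 0.1]
finger_gap: 0.0269
grip_force: 0.0
```

Emit:
carry_out:
  increments:
    - [[0.4, 0, 0, 0, -0.12], [0.4, 0, 0, 0, -0.24], [0.4, 0, 0, 0, -0.36], [0.4, 0, 0, 0, -0.48], [0.4, 0, 0, 0, -0.61]]

```text
time_s: 1.83
tcp_pos: [0.2416, -0.4941, 0.2424]
tool_rot: [[-0.095, 0.995, 0.0], [0.995, 0.095, -0.0], [-0.0, 0.0, -1.0]]
contact_force: [-0.2, -0.0, 0.9]
finger_gap: 0.0256
grip_force: 0.0
```

Emit:
carry_out:
  increments:
    - [[0.4, 2.2, 2.6, 0, 0], [0.4, 4.4, 5.2, 0, 0], [0.4, 6.6, 7.8, 0, 0], [0.4, 8.8, 10.4, 0, 0], [0.4, 11, 13, 0, 0]]

```text
time_s: 2.25
tcp_pos: [0.3621, -0.3718, 0.2425]
tool_rot: [[-0.088, 0.996, 0.0], [0.996, 0.088, -0.0], [-0.0, 0.0, -1.0]]
contact_force: [0.8, -1.5, 0.2]
finger_gap: 0.0257
grip_force: 0.0
```

Emit:
carry_out:
  increments:
    - [[0.4, 2.2, 2.6, 0, 0], [0.4, 4.4, 5.2, 0, 0], [0.4, 6.6, 7.8, 0, 0], [0.4, 8.8, 10.4, 0, 0], [0.4, 11, 13, 0, 0]]

```text
time_s: 2.67
tcp_pos: [0.482, -0.2505, 0.2425]
tool_rot: [[-0.089, 0.996, 0.0], [0.996, 0.089, -0.0], [-0.0, 0.0, -1.0]]
contact_force: [0.3, -0.4, 0.1]
finger_gap: 0.0258
grip_force: 0.0
```

Emit:
carry_out:
  increments:
    - [[0.4, 2.1, 2.4, 1, 0], [0.4, 4.2, 4.8, 3, 0], [0.4, 6.4, 7.3, 5, 0], [0.4, 8.4, 9.6, 8.2, 0], [0.4, 8.4, 9.6, 8.2, 0]]

```text
time_s: 3.08
tcp_pos: [0.5689, -0.1545, 0.1534]
tool_rot: [[-0.094, 0.996, -0.009], [0.996, 0.094, 0.006], [0.007, -0.008, -1.0]]
contact_force: [-1.3, 1.2, -1.3]
finger_gap: 0.0254
grip_force: 0.0
```

```bash
sed -i 's/deg2rad(5.4)/deg2rad(5.3)/' h.py; python3 - <<'E'
from h import *
plan([.568,-.158,.058],np.deg2rad(95.3))
im,D=manip.grab_frame("wrist"); cv2.imwrite("pics/w1.png",im)
im,D=manip.grab_frame("side"); cv2.imwrite("pics/s1.png",im)
plan([.568,-.158,.058],np.deg2rad(95.3))
E
```

```text
t 3.08 tcp [ 0.5689 -0.1545  0.1534] xang 95.39 gap 0.0254 F [-1.3  1.2 -1.3] -> cm [-0.41 -0.04  9.54] twist 0.002
t 3.18 tcp [ 0.5685 -0.1584  0.1579] xang 95.23 gap 0.0258 F [-0.7 -0.3  0.5] -> cm [0.03 0.   9.99] twist -0.001
```

View pics/w1.png

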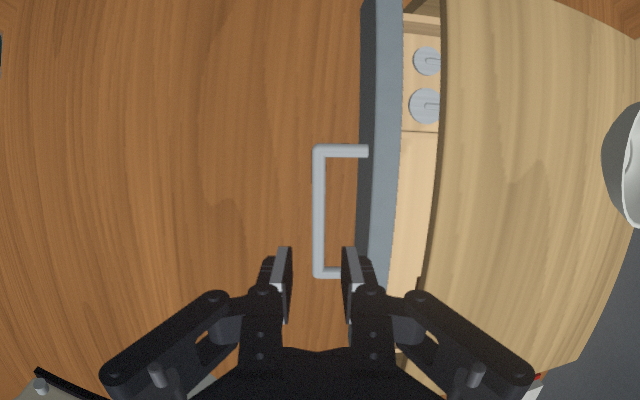

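The wrist view shows the bar at column 318, between the fingers at about (285,270) and (350,270), with the panel at column 375. The fingers straddle it, so I descend, pinch and pull slowly.

Emit:
carry_out:
  increments:
    - [[0.4, 0, 0, 2.5, 0], [0.4, 0, 0, 5, 0], [0.4, 0, 0, 7.5, 0], [0.4, 0, 0, 9, 0], [0.4, 0, 0, 9.9, 0]]

```text
time_s: 3.6
tcp_pos: [0.5681, -0.1611, 0.0608]
tool_rot: [[-0.087, 0.996, -0.001], [0.996, 0.087, -0.0], [-0.0, -0.001, -1.0]]
contact_force: [-0.3, -0.3, -0.1]
finger_gap: 0.0256
grip_force: 0.0
```

Emit:
carry_out:
  increments:
    - [[0.4, 0, 0, 0, 0], [1, 0, 0, 0, 0], [1, 0, 0, 0, 0], [1, 0, 0, 0, 0], [1, 0, 0, 0, 0]]

```text
time_s: 4.02
tcp_pos: [0.5701, -0.1608, 0.0635]
tool_rot: [[-0.089, 0.996, 0.003], [0.996, 0.089, -0.003], [-0.003, 0.003, -1.0]]
contact_force: [-1.5, -2.7, 2.9]
finger_gap: 0.0078
grip_force: 58.8
```

Emit:
carry_out:
  increments:
    - [[1, 0, -0.3, 0, 0], [1, 0, -1, 0, 0], [1, 0, -2, 0, 0], [1, 0, -3, 0, 0], [1, 0, -4, 0, 0]]

```text
time_s: 4.43
tcp_pos: [0.5302, -0.1644, 0.0635]
tool_rot: [[-0.089, 0.996, 0.005], [0.996, 0.089, -0.003], [-0.004, 0.005, -1.0]]
contact_force: [2.1, -4.1, 7.1]
finger_gap: 0.0074
grip_force: 59.4
```

```bash
python3 - <<'E'
from h import *
plan([.568,-.158,.058])
im,D=manip.grab_frame("wrist"); cv2.imwrite("pics/w2.png",im)
plan([.568,-.158,.058]); print(manip.get_obs()["moment"])
E
```

```text
t 4.43 tcp [ 0.5302 -0.1644  0.0635] xang 95.11 gap 0.0074 F [ 2.1 -4.1  7.1] -> cm [0.31 3.82 0.57] twist 0
t 4.48 tcp [ 0.528  -0.1646  0.0635] xang 95.08 gap 0.0076 F [-2.7 -4.2  7.4] -> cm [0.31 4.05 0.55] twist 0
[-0.5971  0.2163  0.0104]
```

View pics/w2.png

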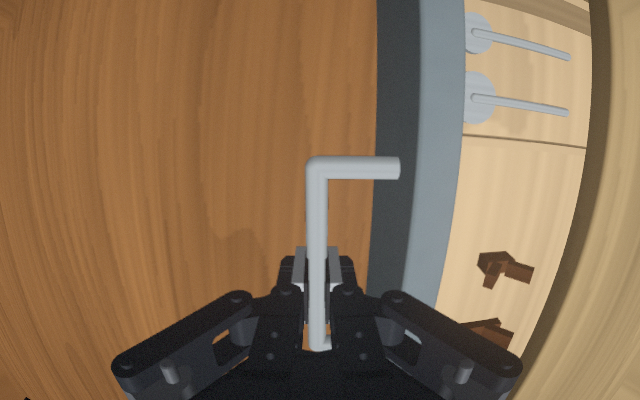

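The handle is pinched at (318,270), and the drawer is following with the cradle saddles in view at (505,270) and (490,335). I pull another 10 cm.

Emit:
carry_out:
  increments:
    - [[1, 0, -1, 0, 0], [1, 0, -2, 0, 0], [1, 0, -3, 0, 0], [1, 0, -4, 0, 0], [1, 0, -5, 0, 0]]

```text
time_s: 4.9
tcp_pos: [0.4802, -0.169, 0.0635]
tool_rot: [[-0.089, 0.996, 0.005], [0.996, 0.089, -0.003], [-0.004, 0.005, -1.0]]
contact_force: [2.6, -3.5, 6.8]
finger_gap: 0.0078
grip_force: 60.0
```

Emit:
carry_out:
  increments:
    - [[1, 0, -1.5, 0, 0], [1, 0, -3, 0, 0], [1, 0, -4, 0, 0], [1, 0, -5, 0, 0], [1, 0, -5, 0, 0]]

```text
time_s: 5.32
tcp_pos: [0.4288, -0.1736, 0.0635]
tool_rot: [[-0.088, 0.996, 0.002], [0.996, 0.088, -0.004], [-0.004, 0.002, -1.0]]
contact_force: [-2.1, -4.1, 9.0]
finger_gap: 0.0079
grip_force: 60.3
```

Emit:
carry_out:
  increments:
    - [[1, 0, 0, 0, 0], [0.4, 0, 0, 0, 0], [0.4, 0, 0, 0, 0], [0.4, 0, 0, 0, 0], [0.4, 0, 0, 0, 0]]

```text
time_s: 5.73
tcp_pos: [0.4285, -0.1711, 0.0603]
tool_rot: [[-0.089, 0.996, -0.003], [0.996, 0.089, 0.002], [0.002, -0.003, -1.0]]
contact_force: [-1.7, 1.3, 0.8]
finger_gap: 0.0256
grip_force: 0.8
```

Emit:
carry_out:
  increments:
    - [[0.4, 0, 0, -2, 0], [0.4, 0, 0, -5, 0], [0.4, 0, 0, -9, 0], [0.4, 0, 0, -13, 0], [0.4, 0, 0, -17, 0]]

```text
time_s: 6.15
tcp_pos: [0.429, -0.1714, 0.232]
tool_rot: [[-0.089, 0.996, -0.002], [0.996, 0.089, 0.002], [0.002, -0.002, -1.0]]
contact_force: [1.6, -1.0, -0.0]
finger_gap: 0.0256
grip_force: 0.0
```

```bash
python3 - <<'E'
from h import *
manip.get_obs()
im,D=manip.grab_frame("top"); cv2.imwrite("pics/top1.png",im); np.save("top1.npy",D)
ims,Ds=manip.grab_frame("side"); cv2.imwrite("pics/side1.png",ims); np.save("side1.npy",Ds)
Q=cloud("top",D); z=Q[...,2]
xp=Q[...,:2]@EX; yp=Q[...,:2]@EY
m=(abs(z-.092)<.01)&(xp>.35)&(xp<.6)&(yp>-.4)&(yp<0)
print("panel top",np.percentile(xp[m],[3,50,97]),np.percentile(yp[m],[1,99]),np.median(z[m]),m.sum())
m=(z>.05)&(z<.08)&(xp>.33)&(xp<.47)&(yp>-.29)&(yp<-.12)
h,e=np.histogram(xp[m],bins=np.arange(.33,.48,.005)); print(h)
for c in("cradle","handle","big_saddle"):
    for cam in("top","side"):
        for r in manip.find_in(cam,c)[:2]: L=np.array(r["location"]); print(cam,c,round(r["p"],2),L,"x'",L[:2]@EX,"y'",L[:2]@EY)
o=manip.get_obs()["tcp_pos"]; print("tcp x'y'",o[:2]@EX,o[:2]@EY)
plan([.552,.276,.25],np.deg2rad(95.3))
crop=np.vstack([cv2.resize(im[150:300,290:450],(640,600),interpolation=cv2.INTER_CUBIC)]); cv2.imwrite("pics/crop2.png",crop)
E
```

```text
panel top [0.4467 0.4554 0.4639] [-0.1772 -0.0404] 0.09150661010933037 310
[ 0  0  0  0  0  0  0  0  0  0  0  0  0  0  0 17 18  4  1  3  4  7  4 20
  0  0  0  0  0]
top cradle 0.94 [ 0.5879 -0.1188  0.0222] x' 0.5744129242740643 y' -0.1725967625041619
top cradle 0.57 [0.4197 0.2735 0.0442] x' 0.44316901149470367 y' 0.2335627694021613
side cradle 0.89 [ 0.5557 -0.151   0.0219] x' 0.5393762560767414 y' -0.20168476486992618
top handle 0.69 [ 0.5859 -0.1167  0.0215] x' 0.5726154531113329 y' -0.17032099946308116
side handle 0.78 [ 0.5572 -0.1514  0.0206] x' 0.5408328948890397 y' -0.20222161063036984
top big_saddle 0.85 [ 0.5899 -0.114   0.0175] x' 0.576847752490177 y' -0.16800202512776904
side big_saddle 0.98 [ 0.5599 -0.1551  0.0176] x' 0.5431795804005858 y' -0.2061551925997585
side big_saddle 0.21 [0.4239 0.2568 0.047 ] x' 0.44580846641672134 y' 0.2165462104752032
tcp x'y' 0.41113034239571566 -0.21036834034207244
t 6.55 tcp [ 0.4288 -0.1715  0.2288] xang 95.11 gap 0.0254 F [ 0.7  0.8 -0.4] -> cm [43.48 16.25 -2.06] twist -0.003
```

View pics/crop2.png

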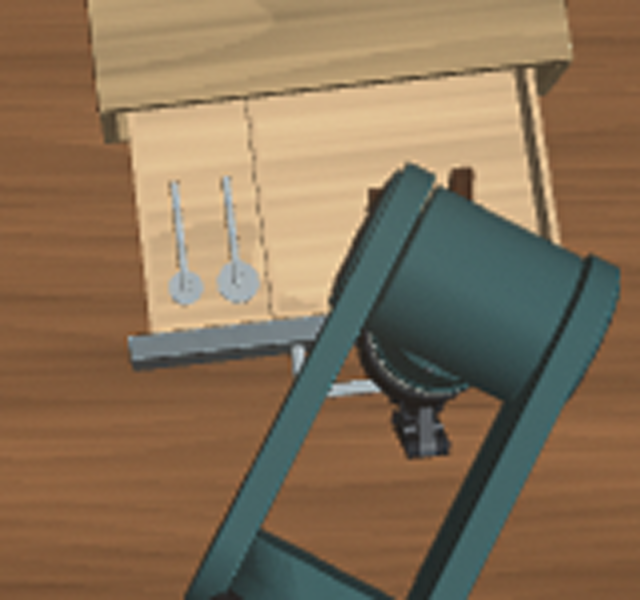

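The drawer is well open: the panel is at (240,335) in the crop and the cradle saddles are partly visible at (375,190) and (460,185). Next is the mill.

Emit:
carry_out:
  increments:
    - [[-0.5, 2.8, 1, 0, 0], [-0.5, 5.7, 2.1, 0, 0], [-0.5, 8.6, 3.2, 0, 0], [-0.5, 11.5, 4.3, 0, 0], [-0.5, 14.5, 5.5, 0, 0]]

```text
time_s: 6.97
tcp_pos: [0.471, -0.0215, 0.2295]
tool_rot: [[-0.088, 0.996, -0.003], [0.996, 0.088, 0.0], [0.001, -0.003, -1.0]]
contact_force: [-0.2, -0.4, -0.4]
finger_gap: 0.0642
grip_force: 0.0
```

Emit:
carry_out:
  increments:
    - [[-0.5, 2.9, 1.1, 0, 0], [-0.5, 5.8, 2.2, 0, 0], [-0.5, 8.7, 3.3, 0, 0], [-0.5, 11.6, 4.4, 0, 0], [-0.5, 14.5, 5.5, 0, 0]]

```text
time_s: 7.38
tcp_pos: [0.5129, 0.1281, 0.2293]
tool_rot: [[-0.089, 0.996, -0.003], [0.996, 0.089, -0.001], [-0.0, -0.004, -1.0]]
contact_force: [1.0, -0.1, 0.1]
finger_gap: 0.0645
grip_force: 0.0
```

Emit:
carry_out:
  increments:
    - [[-0.5, 3, 1.1, 0, 0], [-0.5, 6, 2.2, 0, 0], [-0.5, 9, 3.4, 0, 0], [-0.5, 12, 4.5, 0, 0], [-0.5, 14.4, 5.4, 0, 0]]

```text
time_s: 7.8
tcp_pos: [0.554, 0.2769, 0.2287]
tool_rot: [[-0.09, 0.996, -0.004], [0.996, 0.09, -0.001], [-0.001, -0.004, -1.0]]
contact_force: [0.2, -0.2, -0.0]
finger_gap: 0.0639
grip_force: 0.0
```

```bash
python3 - <<'E'
from h import *
o=manip.get_obs(); p=manip.camera_params("wrist"); print(p["intrinsics"]); 
im,D=manip.grab_frame("wrist"); cv2.imwrite("pics/w3.png",im)
for r in manip.find_in("wrist","mill")[:3]: print(r)
im,D=manip.grab_frame("top"); cv2.imwrite("pics/top2.png",im); np.save("top2.npy",D)
for r in manip.find_in("top","mill")[:4]: print(r)
Q=cloud("top",D); z=Q[...,2]; xp=Q[...,:2]@EX; yp=Q[...,:2]@EY
# cradle wood: points above drawer floor
m=(z>.032)&(z<.075)&(xp>.475)&(xp<.6)&(yp>-.34)&(yp<-.1)
q=np.c_[xp[m],yp[m],z[m]]; 
h,e=np.histogram(q[:,1],bins=np.arange(-.34,-.1,.008)); print(h)
for lo,hi in((-.325,-.285),(-.25,-.22)):
    k=q[(q[:,1]>lo)&(q[:,1]<hi)]; print(len(k),np.percentile(k,[3,97],axis=0) if len(k) else 0)
m=(abs(z-.092)<.008)&(xp>.35)&(xp<.5)&(yp>-.4)&(yp<0); print("panel top",np.percentile(xp[m],[3,50,97]),np.percentile(yp[m],[1,99]))
m=(z>.055)&(z<.08)&(xp>.37)&(xp<.43)&(yp>-.29)&(yp<-.12); print("bar",np.percentile(xp[m],[3,97]),np.percentile(yp[m],[1,99]))
plan([.5525,.276,.123],np.deg2rad(95.3))
E
```

```text
[[309.7069   0.     316.3722]
 [  0.     309.7069 200.4299]
 [  0.       0.       1.    ]]
{'location': [0.553, 0.2879, 0.1503], 'p': 0.89}
{'location': [0.5733, 0.3755, 0.1471], 'p': 0.75}
{'location': [0.4531, 0.1818, 0.0635], 'p': 0.55}
{'location': [0.6471, 0.1539, 0.1241], 'p': 0.75}
{'location': [0.557, 0.3735, 0.1194], 'p': 0.74}
{'location': [0.5477, 0.2621, 0.0918], 'p': 0.68}
{'location': [0.5608, -0.1623, 0.019], 'p': 0.62}
[ 0  0  0 17 36 23  0  0  0  0  0  0 25 27  0  0  0  0  0  0  0  0  0 72
  0  0  1  0  2]
76 [[ 0.5097 -0.311   0.0322]
 [ 0.5666 -0.296   0.0495]]
52 [[ 0.5191 -0.2413  0.0352]
 [ 0.5584 -0.2313  0.0515]]
panel top [0.4464 0.4549 0.4636] [-0.379  -0.0428]
bar [0.407  0.4283] [-0.2648 -0.1566]
t 8.0 tcp [0.5538 0.2749 0.229 ] xang 95.17 gap 0.0642 F [0.  0.3 1.2] -> cm [ 0.14 -0.08 10.6 ] twist -0.002
```

View pics/w3.png

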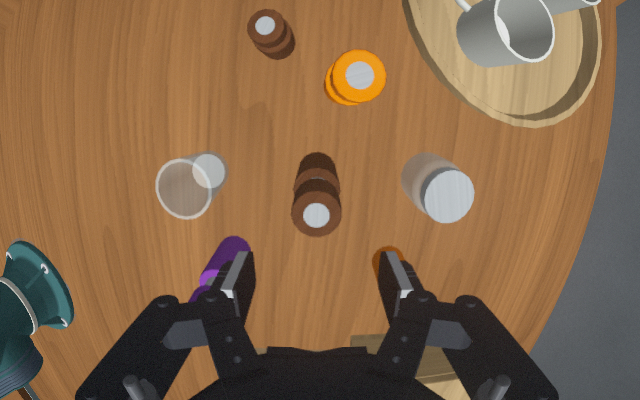

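The mill's steel cap is at (316,215), centred between the fingers at (237,275) and (398,275). The orange look-alike at (358,75) is well clear. The cradle measures x'=0.539, y'=-0.236. I descend and grip the head.

Emit:
carry_out:
  increments:
    - [[-0.5, 0.1, -0.1, 3, 0], [-0.5, 0.1, -0.1, 6, 0], [-0.5, 0.1, -0.1, 8, 0], [-0.5, 0.1, -0.1, 9.6, 0], [-0.5, 0.1, -0.1, 10.6, 0]]

```text
time_s: 8.42
tcp_pos: [0.5518, 0.2734, 0.122]
tool_rot: [[-0.087, 0.996, -0.005], [0.996, 0.087, -0.002], [-0.002, -0.005, -1.0]]
contact_force: [-1.0, 0.5, -0.3]
finger_gap: 0.064
grip_force: 0.0
```

Emit:
carry_out:
  increments:
    - [[-0.5, 0, 0, 0, 0], [0.2, 0, 0, 0, 0], [0.2, 0, 0, 0, 0], [0.2, 0, 0, 0, 0], [0.2, 0, 0, 0, 0]]

```text
time_s: 8.83
tcp_pos: [0.5543, 0.2759, 0.1274]
tool_rot: [[-0.089, 0.996, 0.003], [0.996, 0.089, 0.001], [0.001, 0.003, -1.0]]
contact_force: [-0.8, -0.9, 2.8]
finger_gap: 0.0366
grip_force: 60.8
```

Emit:
carry_out:
  increments:
    - [[0.2, 0, 0, -0.5, 0], [0.2, 0, 0, -1.5, 0], [0.2, 0, 0, -3, 0], [0.2, 0, 0, -5, 0], [0.2, 0, 0, -5, 0]]

```text
time_s: 9.25
tcp_pos: [0.5555, 0.2766, 0.1807]
tool_rot: [[-0.089, 0.996, 0.008], [0.996, 0.089, 0.003], [0.002, 0.008, -1.0]]
contact_force: [0.9, 1.0, -0.9]
finger_gap: 0.0366
grip_force: 60.4
```

Emit:
carry_out:
  increments:
    - [[0.2, 0, 0, -2, 0], [0.2, 0, 0, -5, 0], [0.2, 0, 0, -8, 0], [0.2, 0, 0, -11, 0], [0.2, 0, 0, -12.5, 0]]

```text
time_s: 9.67
tcp_pos: [0.5541, 0.276, 0.3046]
tool_rot: [[-0.089, 0.996, 0.006], [0.996, 0.089, 0.002], [0.002, 0.006, -1.0]]
contact_force: [0.6, 0.2, -2.1]
finger_gap: 0.0365
grip_force: 60.9
```

Emit:
carry_out:
  increments:
    - [[0.2, -1, -0.6, 0, 0], [0.2, -3, -1.7, 0, 0], [0.2, -5.5, -3.1, 0, 0], [0.2, -8.2, -4.6, 0, 0], [0.2, -11, -6.2, 0, 0]]

```text
time_s: 10.08
tcp_pos: [0.5007, 0.1599, 0.2993]
tool_rot: [[-0.09, 0.996, -0.001], [0.996, 0.09, -0.0], [-0.0, -0.001, -1.0]]
contact_force: [1.2, -0.5, -3.0]
finger_gap: 0.0368
grip_force: 60.9
```

Emit:
carry_out:
  increments:
    - [[0.2, -2.8, -1.6, 0, 0], [0.2, -5.6, -3.2, 0, 0], [0.2, -8.4, -4.8, 0, 0], [0.2, -11.2, -6.4, 0, 0], [0.2, -14, -8, 0, 0]]

```text
time_s: 10.5
tcp_pos: [0.4331, 0.0129, 0.2998]
tool_rot: [[-0.089, 0.996, -0.0], [0.996, 0.089, -0.0], [-0.0, -0.0, -1.0]]
contact_force: [0.1, -0.8, -3.0]
finger_gap: 0.0366
grip_force: 60.9
```

Emit:
carry_out:
  increments:
    - [[0.2, -2.8, -1.6, 0, 0], [0.2, -5.6, -3.2, 0, 0], [0.2, -8.4, -4.8, 0, 0], [0.2, -11.2, -6.4, 0, 0], [0.2, -14, -8, 0, 0]]

```text
time_s: 10.92
tcp_pos: [0.3659, -0.1335, 0.3]
tool_rot: [[-0.089, 0.996, 0.0], [0.996, 0.089, -0.0], [-0.0, 0.0, -1.0]]
contact_force: [0.3, -0.9, -3.2]
finger_gap: 0.0366
grip_force: 60.9
```

Emit:
carry_out:
  increments:
    - [[0.2, -2.2, -1, 0, 0], [0.2, -4, -2, 0, 0], [0.2, -5.4, -2.7, 0, 0], [0.2, -5.4, -2.7, 0, 0], [0.2, -5.4, -2.7, 0, 0]]

```text
time_s: 11.33
tcp_pos: [0.3445, -0.1889, 0.2999]
tool_rot: [[-0.087, 0.996, -0.0], [0.996, 0.087, 0.001], [0.001, -0.0, -1.0]]
contact_force: [0.6, -0.3, -3.0]
finger_gap: 0.0365
grip_force: 60.9
```

```bash
python3 - <<'E'
from h import *
t=.33*EX-.22*EY
plan([t[0],t[1],.127],np.deg2rad(95.3))
im,D=manip.grab_frame("side"); cv2.imwrite("pics/s2.png",im); np.save("s2.npy",D)
o=manip.get_obs()["tcp_pos"]
Q=cloud("side",D); z=Q[...,2]
m=(np.hypot(Q[...,0]-o[0],Q[...,1]-o[1])<.05)&(z<o[2]-.02)&(z>.03)
q=Q[m]; print(len(q)); 
for a in np.arange(.1,.3,.02):
    k=q[abs(q[:,2]-a)<.01]
    if len(k): print(round(a,2),len(k),k.mean(0),np.ptp(k,0))
print(o, z[m].min())
E
```

```text
t 11.33 tcp [ 0.3445 -0.1889  0.2999] xang 94.99 gap 0.0365 F [ 0.6 -0.3 -3. ] -> cm [-0.02  0.44 17.29] twist -0.005
514
0.18 70 [ 0.3388 -0.1708  0.1816] [0.0419 0.024  0.0181]
0.2 86 [ 0.3398 -0.1705  0.2002] [0.0419 0.0222 0.0198]
0.22 85 [ 0.3386 -0.1711  0.2197] [0.0419 0.0234 0.0192]
0.24 95 [ 0.3398 -0.1704  0.2395] [0.0421 0.024  0.0185]
0.26 152 [ 0.3409 -0.1768  0.2593] [0.0434 0.0403 0.0195]
0.28 26 [ 0.341  -0.1771  0.2744] [0.0233 0.0123 0.0092]
[ 0.3448 -0.1884  0.3   ] 0.1719048394732483
```

View pics/s2.png

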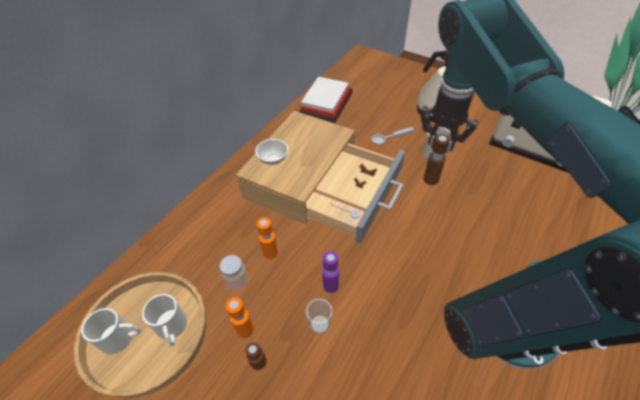

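The side view shows the mill held upright at (436,160), with the open drawer and both saddles clear at (368,168) and (359,183). I lower it to the worktop and test a lighter grip there.

Emit:
carry_out:
  increments:
    - [[0.2, 0, 0, 3, 0], [0.2, 0, 0, 7, 0], [0.2, 0, 0, 11, 0], [0.2, 0, 0, 14, 0], [0.2, 0, 0, 16, 0]]

```text
time_s: 11.8
tcp_pos: [0.3435, -0.1862, 0.1363]
tool_rot: [[-0.091, 0.996, -0.004], [0.996, 0.091, 0.004], [0.004, -0.004, -1.0]]
contact_force: [0.1, -0.1, -3.3]
finger_gap: 0.0366
grip_force: 61.0
```

Emit:
carry_out:
  increments:
    - [[0.2, 0, 0, 0.5, 0], [0.2, 0, 0, 1, 0], [0.2, 0, 0, 1.3, 0], [0.2, 0, 0, 1.3, 0], [0.2, 0, 0, 1.3, 0]]

```text
time_s: 12.22
tcp_pos: [0.3459, -0.1892, 0.129]
tool_rot: [[-0.089, 0.996, 0.003], [0.996, 0.089, -0.002], [-0.002, 0.002, -1.0]]
contact_force: [0.0, -0.7, -2.3]
finger_gap: 0.0369
grip_force: 60.8
```

Emit:
carry_out:
  increments:
    - [[0.14, 0, 0, 0, 0], [0.14, 0, 0, 0, 0], [0.14, 0, 0, 0, 0], [0.14, 0, 0, 0, 0], [0.14, 0, 0, 0, 0]]

```text
time_s: 12.63
tcp_pos: [0.3449, -0.1888, 0.1275]
tool_rot: [[-0.089, 0.996, 0.0], [0.996, 0.089, -0.0], [-0.0, 0.0, -1.0]]
contact_force: [0.9, -0.0, -2.0]
finger_gap: 0.037
grip_force: 46.7
```

Emit:
carry_out:
  increments:
    - [[0.13, 0, 0, 0.2, 0], [0.12, 0, 0, 0.2, 0], [0.12, 0, 0, 0.2, 0], [0.12, 0, 0, 0.2, 0], [0.12, 0, 0, 0.2, 0]]

```text
time_s: 13.05
tcp_pos: [0.3452, -0.1894, 0.1271]
tool_rot: [[-0.089, 0.996, 0.001], [0.996, 0.089, -0.002], [-0.002, 0.001, -1.0]]
contact_force: [-1.2, 0.2, 4.7]
finger_gap: 0.0375
grip_force: 13.7
```

With the lighter grip (13.7 N) the mill can pivot. I tip it gently along tool +x and follow the arc about the edge of its base.

Emit:
carry_out:
  increments:
    - [[0.12, 0.7, 0, 0.1, 0], [0.12, 1.4, 0, 0.1, 0], [0.12, 2.1, 0, 0.05, 0], [0.12, 2.8, 0, 0, 0], [0.12, 3.6, 0, 0, 0]]

```text
time_s: 13.47
tcp_pos: [0.342, -0.1533, 0.1264]
tool_rot: [[-0.088, 0.996, 0.001], [0.996, 0.088, -0.002], [-0.002, 0.001, -1.0]]
contact_force: [-0.6, -1.4, 2.3]
finger_gap: 0.0379
grip_force: 13.6
```

```bash
cat >> h.py <<'E'
def mill_pts(cam="side"):
    im,D=manip.grab_frame(cam); o=manip.get_obs()["tcp_pos"]; Q=cloud(cam,D); z=Q[...,2]
    xp=Q[...,:2]@EX; yp=Q[...,:2]@EY; ox,oy=o[:2]@EX,o[:2]@EY
    hsv=cv2.cvtColor(im,cv2.COLOR_BGR2HSV)
    m=(abs(xp-ox)<.04)&(yp>oy-.2)&(yp<oy+.06)&(z>.006)&(z<o[2]-.005)
    q=np.c_[xp[m],yp[m],z[m]]; print("tcp x'y'z",ox,oy,o[2],len(q))
    for a in np.arange(.01,.16,.02):
        k=q[abs(q[:,2]-a)<.008]
        if len(k): print(round(a,2),len(k),"x",np.percentile(k[:,0],[3,97]),"y",np.percentile(k[:,1],[3,97]))
    return im
E
python3 -c "
from h import *
im=mill_pts(); plan([.34,-.18,.127])
cv2.imwrite('pics/s3.png',cv2.resize(im[80:240,340:560],None,fx=3,fy=3))"
```

```text
tcp x'y'z 0.3262515973437941 -0.18252213111981874 0.12602931902771625 261
0.01 25 x [0.3047 0.344 ] y [-0.209 -0.191]
0.03 30 x [0.3038 0.3396] y [-0.2049 -0.1867]
0.05 35 x [0.3041 0.3433] y [-0.1974 -0.1824]
0.07 33 x [0.3037 0.3399] y [-0.1954 -0.1768]
0.09 78 x [0.3049 0.3445] y [-0.1978 -0.1761]
0.11 14 x [0.3112 0.3375] y [-0.177  -0.1691]
t 13.52 tcp [ 0.3417 -0.1516  0.126 ] xang 95.12 gap 0.0374 F [-1.4  1.6  6.1] -> cm [-2.81 -0.42 -0.1 ] twist 0
```

View pics/s3.png

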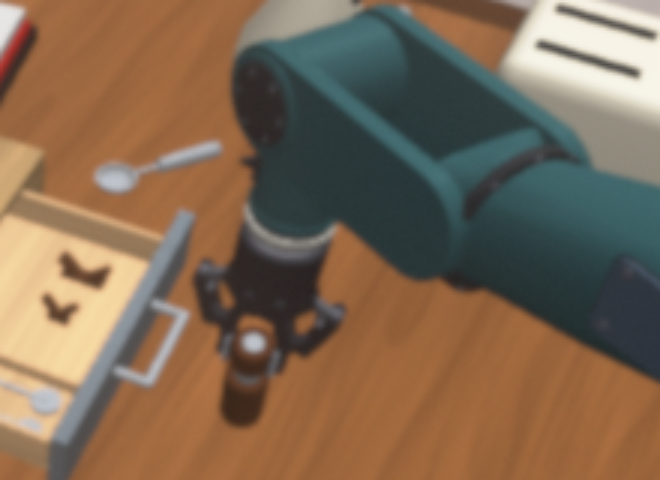

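The mill is leaning about 13° in the grip (crop (245,380)), with its base edge holding still on the table. I continue the arc.

Emit:
carry_out:
  increments:
    - [[0.12, 1.2, 0, 0.2, 0], [0.12, 2.3, 0, 0.4, 0], [0.12, 3.4, 0, 0.75, 0], [0.12, 4.5, 0, 1.25, 0], [0.12, 5.5, 0, 1.8, 0]]

```text
time_s: 13.93
tcp_pos: [0.3368, -0.0968, 0.107]
tool_rot: [[-0.089, 0.996, 0.001], [0.996, 0.089, 0.001], [0.001, 0.001, -1.0]]
contact_force: [0.1, -0.6, 0.7]
finger_gap: 0.0381
grip_force: 13.1
```

Emit:
carry_out:
  increments:
    - [[0.12, 1, 0, 0.7, 0], [0.12, 1.8, 0, 1.3, 0], [0.12, 2.4, 0, 1.9, 0], [0.12, 3, 0, 2.5, 0], [0.12, 3.6, 0, 3.2, 0]]

```text
time_s: 14.35
tcp_pos: [0.3336, -0.0614, 0.0748]
tool_rot: [[-0.089, 0.996, 0.0], [0.996, 0.089, 0.001], [0.001, 0.0, -1.0]]
contact_force: [-0.2, 3.3, 2.4]
finger_gap: 0.0375
grip_force: 11.8
```

```bash
python3 -c "
from h import *
im=mill_pts(); plan([.34,-.18,.127])
cv2.imwrite('pics/s4.png',cv2.resize(im[80:240,340:560],None,fx=3,fy=3))"
```

```text
tcp x'y'z 0.32555318013486473 -0.09085227583891131 0.07309070886993911 5
0.07 5 x [0.3378 0.3454] y [-0.1355 -0.1313]
t 14.4 tcp [ 0.3326 -0.0604  0.0731] xang 95.15 gap 0.0377 F [0.5 2.8 0. ] -> cm [-11.97  -0.34  -5.42] twist 0
```

Emit:
carry_out:
  increments:
    - [[0.12, 0.7, 0, 0.8, 0], [0.12, 1.2, 0, 1.6, 0], [0.12, 1.8, 0, 2.5, 0], [0.12, 2.1, 0, 3.3, 0], [0.12, 2.4, 0, 4.1, 0]]

```text
time_s: 14.82
tcp_pos: [0.331, -0.0376, 0.0331]
tool_rot: [[-0.089, 0.996, -0.001], [0.996, 0.089, 0.001], [0.001, -0.001, -1.0]]
contact_force: [-0.4, 1.6, -0.3]
finger_gap: 0.0377
grip_force: 10.8
```

Emit:
carry_out:
  increments:
    - [[0.12, 0.2, 0, 0.6, 0], [0.12, 0.3, 0, 1.1, 0], [0.12, 0.4, 0, 1.6, 0], [0.12, 0.4, 0, 1.8, 0], [0.12, 0.4, 0, 1.8, 0]]

```text
time_s: 15.23
tcp_pos: [0.3307, -0.0343, 0.0158]
tool_rot: [[-0.089, 0.996, -0.001], [0.996, 0.089, 0.0], [0.0, -0.001, -1.0]]
contact_force: [-0.1, 1.5, -0.1]
finger_gap: 0.0376
grip_force: 10.6
```

```bash
python3 -c "
from h import *
plan([.34,-.18,.014])
im,D=manip.grab_frame('top'); o=manip.get_obs()['tcp_pos']
ims,Ds=manip.grab_frame('side')
cv2.imwrite('pics/t5.png',np.hstack([cv2.resize(im[180:340,270:430],None,fx=2.4,fy=2.4),cv2.resize(ims[80:240,380:540],None,fx=2.4,fy=2.4)]))"
```

```text
t 15.23 tcp [ 0.3307 -0.0343  0.0158] xang 95.09 gap 0.0376 F [-0.1  1.5 -0.1] -> cm [-14.59  -0.37   0.17] twist 0
```

View pics/t5.png

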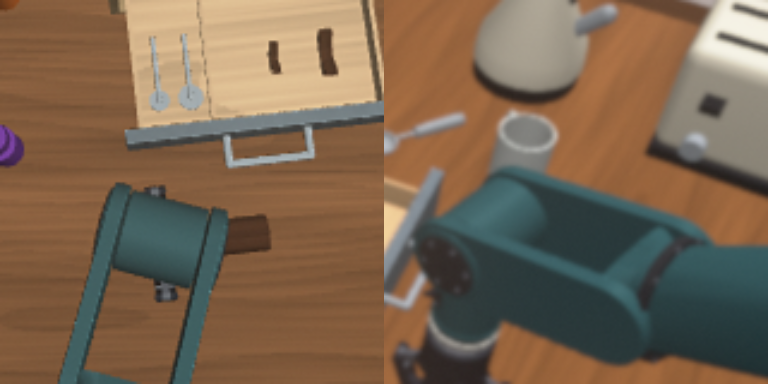

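The mill now lies on the worktop, with its body visible at (248,235) in the left crop. All 10 picture views are spent, so the rest is numeric. I release, slide along the axis to the body, and re-grip near its centre of mass.

Emit:
carry_out:
  increments:
    - [[0.08, 0, 0, 0.1, 0], [0, 0, 0, 0.1, 0], [-0.2, 0, 0, 0.1, 0], [-0.45, 0, 0, 0, 0], [-0.45, 0, 0, 0, 0]]

```text
time_s: 15.75
tcp_pos: [0.3314, -0.0345, 0.0167]
tool_rot: [[-0.089, 0.996, 0.001], [0.996, 0.089, -0.0], [-0.001, 0.001, -1.0]]
contact_force: [-0.0, 0.4, -0.2]
finger_gap: 0.0617
grip_force: 0.0
```

Emit:
carry_out:
  increments:
    - [[-0.45, 0, 0, -3, 0], [-0.45, 0, 0, -7, 0], [-0.45, 0, 0, -11, 0], [-0.45, 0, 0, -14, 0], [-0.45, -6.7, 0, -14, 0]]

```text
time_s: 16.17
tcp_pos: [0.3391, -0.0721, 0.1641]
tool_rot: [[-0.101, 0.995, 0.015], [0.995, 0.102, -0.001], [-0.003, 0.015, -1.0]]
contact_force: [2.1, -1.1, 0.5]
finger_gap: 0.0618
grip_force: 0.0
```

Emit:
carry_out:
  increments:
    - [[-0.45, -4, 0, -4, 0], [-0.45, -8, 0, -6, 0], [-0.45, -12, 0, -6, 0], [-0.45, -16, 0, -6, 0], [-0.45, -16, 0, -6, 0]]

```text
time_s: 16.58
tcp_pos: [0.3492, -0.2403, 0.2173]
tool_rot: [[-0.084, 0.996, 0.001], [0.996, 0.084, -0.004], [-0.004, 0.001, -1.0]]
contact_force: [0.3, 0.3, 0.1]
finger_gap: 0.0619
grip_force: 0.0
```

```bash
cat > lie.py <<'E'
from h import *
for cam in("top","side"):
    im,D=manip.grab_frame(cam); Q=cloud(cam,D); z=Q[...,2]; xp=Q[...,:2]@EX; yp=Q[...,:2]@EY
    m=(z>.012)&(z<.06)&(xp>.27)&(xp<.39)&(yp>-.3)&(yp<.06)
    q=np.c_[xp[m],yp[m],z[m]]; print(cam,len(q), "y'",np.percentile(q[:,1],[0.5,99.5]))
    for a in np.arange(-.22,.02,.02):
        k=q[abs(q[:,1]-a)<.01]
        if len(k)>3: print(round(a,2),len(k),"x",np.percentile(k[:,0],[2,98]),"xtop",k[k[:,2]>np.percentile(k[:,2],80),0].mean(),"z",np.percentile(k[:,2],98))
plan([.34,-.18,.12],np.deg2rad(95.3)); o=manip.get_obs()["tcp_pos"]; print(o[:2]@EX,o[:2]@EY)
E
python3 lie.py
```

```text
top 682 y' [-0.1987 -0.0512]
-0.2 49 x [0.3066 0.3477] xtop 0.32631101630053105 z 0.04735247177670526
-0.18 104 x [0.3051 0.3469] xtop 0.3258075515988054 z 0.04652742197557223
-0.16 99 x [0.3052 0.3464] xtop 0.32625875707904683 z 0.047416617569241454
-0.14 101 x [0.3062 0.3474] xtop 0.32594142091787226 z 0.04650414684584492
-0.12 99 x [0.306  0.3473] xtop 0.32609359079232825 z 0.048373651930118874
-0.1 61 x [0.3142 0.3385] xtop 0.3271632204693092 z 0.03916350948039491
-0.08 83 x [0.3083 0.3431] xtop 0.32571013058457593 z 0.04457866621549552
-0.06 85 x [0.3088 0.3446] xtop 0.3255498226095506 z 0.043610113519336725
side 656 y' [-0.1965 -0.0464]
-0.2 29 x [0.3038 0.3437] xtop 0.3264594025223619 z 0.04475414567719405
-0.18 76 x [0.304  0.3441] xtop 0.323535042312484 z 0.04501684442874043
-0.16 85 x [0.3039 0.3452] xtop 0.3253753920792016 z 0.04547089292419926
-0.14 82 x [0.3038 0.345 ] xtop 0.323974734559582 z 0.044240478169311315
-0.12 111 x [0.3041 0.3463] xtop 0.32516402437062025 z 0.045349724204714656
-0.1 66 x [0.3091 0.3394] xtop 0.323193146584802 z 0.04454271540355406
-0.08 63 x [0.3076 0.3436] xtop 0.3270153175697489 z 0.04228594021350854
-0.06 85 x [0.3073 0.3425] xtop 0.32389408232890976 z 0.04273814540512151
-0.04 59 x [0.309  0.3409] xtop 0.3230949085216529 z 0.0391866255560712
t 16.68 tcp [ 0.3488 -0.2372  0.2161] xang 94.87 gap 0.0621 F [-0.1  0.3 -0.4] -> cm [ 5.77 -0.39  9.61] twist -0.007
0.32543241784208216 -0.2683822049900929
```

The mill lies straight along y': base at -0.198, neck at -0.098, axis at x'=0.3255. I grip its body at y'=-0.130.

Emit:
carry_out:
  increments:
    - [[-0.45, 3.5, 0, 2, 0], [-0.45, 7, 0, 5, 0], [-0.45, 10.5, 0, 8, 0], [-0.45, 13.8, 0, 11, 0], [-0.45, 13.8, 0, 12, 0]]

```text
time_s: 17.1
tcp_pos: [0.3338, -0.0924, 0.0929]
tool_rot: [[-0.093, 0.996, -0.004], [0.996, 0.093, 0.005], [0.005, -0.004, -1.0]]
contact_force: [-0.6, 0.2, 0.2]
finger_gap: 0.0617
grip_force: 0.0
```

Emit:
carry_out:
  increments:
    - [[-0.45, 0, 0, 0, 0], [-0.45, 0, 0, 2.5, 0], [-0.45, 0, 0, 5, 0], [-0.45, 0, 0, 7, 0], [-0.45, 0, 0, 8, 0]]

```text
time_s: 17.52
tcp_pos: [0.3359, -0.0973, 0.0152]
tool_rot: [[-0.089, 0.996, -0.002], [0.996, 0.089, 0.001], [0.001, -0.002, -1.0]]
contact_force: [-0.2, 0.7, 0.2]
finger_gap: 0.062
grip_force: 0.0
```

```bash
python3 -c "
from h import *
t=.3255*EX-.13*EY; plan([t[0],t[1],.015],np.deg2rad(95.3))"
```

```text
t 17.52 tcp [ 0.3359 -0.0973  0.0152] xang 95.13 gap 0.062 F [-0.2  0.7  0.2] -> cm [-0.21  0.    0.02] twist -0.003
```

Emit:
carry_out:
  increments:
    - [[-0.2, -0.2, 0, 0, 0], [0.05, -0.2, 0, 0, 0], [0.05, -0.2, 0, 0, 0], [0.05, -0.2, 0, 0, 0], [0.05, -0.2, 0, 0, 0]]

```text
time_s: 17.93
tcp_pos: [0.3375, -0.1001, 0.0172]
tool_rot: [[-0.089, 0.996, 0.002], [0.996, 0.089, -0.001], [-0.001, 0.002, -1.0]]
contact_force: [-0.3, -0.7, -3.5]
finger_gap: 0.0423
grip_force: 61.0
```

Emit:
carry_out:
  increments:
    - [[0.05, 0, 0, 0, 0], [0.05, 0, 0, -1, 0], [0.05, 0, 0, -3, 0], [0.05, 0, 0, -5, 0], [0.05, 0, 0, -5, 0]]

```text
time_s: 18.35
tcp_pos: [0.3397, -0.1011, 0.0703]
tool_rot: [[-0.089, 0.996, 0.008], [0.996, 0.089, -0.004], [-0.005, 0.008, -1.0]]
contact_force: [1.3, -0.2, -2.6]
finger_gap: 0.0427
grip_force: 61.6
```

```bash
cat > held.py <<'E'
from h import *
o=manip.get_obs(); T=np.array(o["tcp_pos"]); print("tcp",T[:2]@EX,T[:2]@EY,T[2],o["finger_gap"],o["grip_force"],o["contact_force"],o["moment"])
for cam in("side","top"):
    im,D=manip.grab_frame(cam); Q=cloud(cam,D); z=Q[...,2]; xp=Q[...,:2]@EX-T[:2]@EX; yp=Q[...,:2]@EY-T[:2]@EY
    m=(abs(xp)<.03)&(abs(yp)<.12)&(z>max(.01,T[2]-.04))&(z<T[2]+.045)
    q=np.c_[xp[m],yp[m],z[m]-T[2]]
    for a in np.arange(-.075,.1,.015):
        k=q[abs(q[:,1]-a)<.0075]
        if len(k)>3: print(cam,round(a,3),len(k),"x",np.percentile(k[:,0],[2,98]),"z",np.percentile(k[:,2],[2,98]))
    if len(q): print("ends",np.percentile(q[:,1],[.5,99.5]))
E
python3 held.py
```

```text
tcp 0.32895293625410466 -0.13203690053844638 0.07025284794812414 0.042704597590808246 61.57976031303406 [ 1.2548 -0.2465 -2.6181] [-0.042  -0.0481 -0.0321]
side -0.015 43 x [-0.0183  0.0189] z [0.0127 0.0279]
side 0.0 74 x [-0.0257  0.0292] z [0.0049 0.0275]
side 0.015 175 x [-0.0287  0.0283] z [-0.0052  0.0426]
side 0.03 41 x [-0.0134  0.0107] z [0.0053 0.0212]
side 0.045 40 x [-0.0187  0.0153] z [0.0076 0.0241]
side 0.06 63 x [-0.0192  0.0162] z [0.0087 0.0242]
side 0.075 103 x [-0.0187  0.017 ] z [-0.0116  0.0238]
side 0.09 40 x [-0.0172  0.0124] z [-0.0075  0.0208]
ends [-0.0198  0.0844]
top 0.045 11 x [-0.0192  0.002 ] z [0.0033 0.0231]
top 0.06 5 x [0.0116 0.0174] z [0.0018 0.0152]
top 0.075 52 x [-0.0157  0.0174] z [0.0092 0.026 ]
ends [0.0363 0.0812]
```

The mill is held level, with the axis 5 mm above TCP and the neck 33.5 mm toward +y of it. I carry it over the cradle.

Emit:
carry_out:
  increments:
    - [[0.05, 0, 0, -2, 0], [0.05, 0, 0, -5, 0], [0.05, 0, 0, -8, 0], [0.05, 0, 0, -10, 0], [0.05, 0, 0, -10, 0]]

```text
time_s: 18.87
tcp_pos: [0.3389, -0.1007, 0.1695]
tool_rot: [[-0.089, 0.996, 0.006], [0.996, 0.089, -0.003], [-0.004, 0.006, -1.0]]
contact_force: [1.0, 0.6, -2.1]
finger_gap: 0.0422
grip_force: 61.9
```

Emit:
carry_out:
  increments:
    - [[0.05, -0.8, 1.4, 0, 0], [0.05, -2.2, 3.5, 0, 0], [0.05, -3.7, 5.8, 0, 0], [0.05, -5.3, 8.2, 0, 0], [0.05, -7, 10.8, 0, 0]]

```text
time_s: 19.28
tcp_pos: [0.4502, -0.1597, 0.1625]
tool_rot: [[-0.089, 0.996, -0.005], [0.996, 0.089, 0.002], [0.003, -0.005, -1.0]]
contact_force: [-0.2, 0.4, -2.3]
finger_gap: 0.0421
grip_force: 61.8
```

Emit:
carry_out:
  increments:
    - [[0.05, -1.6, 2.4, 0, 0], [0.05, -3.2, 4.8, 0, 0], [0.05, -4.7, 7.2, 0, 0], [0.05, -5.8, 9, 0, 0], [0.05, -6.5, 10, 0, 0]]

```text
time_s: 19.7
tcp_pos: [0.5567, -0.2161, 0.1614]
tool_rot: [[-0.089, 0.996, -0.005], [0.996, 0.089, 0.002], [0.003, -0.005, -1.0]]
contact_force: [-0.6, -0.5, -2.5]
finger_gap: 0.0422
grip_force: 61.8
```

Emit:
carry_out:
  increments:
    - [[0.05, 0, 0, 0, 0], [0.05, 0, 0, 2, 0], [0.05, 0, 0, 4, 0], [0.05, 0, 0, 6, 0], [0.05, 0, 0, 6, 0]]

```text
time_s: 20.12
tcp_pos: [0.5513, -0.2133, 0.0981]
tool_rot: [[-0.089, 0.996, -0.013], [0.996, 0.089, 0.007], [0.008, -0.013, -1.0]]
contact_force: [-1.2, -0.1, -4.7]
finger_gap: 0.0423
grip_force: 61.8
```

```bash
python3 held.py; python3 -c "
from h import *
t=.5385*EX-.2695*EY; plan([t[0],t[1],.0492],np.deg2rad(95.3))
for cam in('side','top'):
    im,D=manip.grab_frame(cam); Q=cloud(cam,D); z=Q[...,2]; xp=Q[...,:2]@EX; yp=Q[...,:2]@EY
    for lo,hi in((-.33,-.28),(-.255,-.215)):
        m=(z>.034)&(z<.056)&(xp>.49)&(xp<.59)&(yp>lo)&(yp<hi); q=np.c_[xp[m],yp[m],z[m]]
        if len(q)>5: print(cam,'saddle',len(q),np.percentile(q,[3,97],axis=0).ravel())
"
```

```text
tcp 0.5292627273429076 -0.26328596260548676 0.09809936041185441 0.04230995230510869 61.82659864425659 [-1.196  -0.1399 -4.6766] [ 0.0633  0.08   -0.0106]
side -0.06 9 x [-0.0228 -0.0166] z [0.0033 0.0197]
side -0.045 4 x [-0.0228 -0.0212] z [0.0006 0.0168]
side -0.03 11 x [0.0028 0.0177] z [0.0135 0.0256]
side -0.015 30 x [-0.029   0.0227] z [0.0154 0.0417]
side 0.0 60 x [-0.0296  0.0275] z [0.0084 0.0396]
side 0.015 141 x [-0.029   0.0275] z [-0.008   0.0402]
side 0.03 34 x [-0.0205  0.0113] z [0.0044 0.0201]
side 0.045 21 x [-0.0189  0.0118] z [0.0037 0.0235]
side 0.06 50 x [-0.0195  0.0121] z [0.0068 0.0249]
side 0.075 79 x [-0.019   0.0147] z [-0.012   0.0245]
side 0.09 39 x [-0.0155  0.0129] z [-0.0081  0.0238]
ends [-0.0642  0.0852]
top -0.075 7 x [-0.0129  0.0034] z [0.0209 0.0303]
top -0.06 45 x [-0.0205  0.0055] z [0.0109 0.0306]
top -0.045 25 x [-0.0211 -0.0078] z [0.0085 0.0293]
top -0.03 5 x [-0.0208 -0.0176] z [0.0146 0.0192]
top 0.015 52 x [-0.0268  0.0137] z [-0.002  0.035]
top 0.03 43 x [-0.012   0.0103] z [0.0082 0.0224]
top 0.045 16 x [-0.0162  0.0013] z [0.0083 0.0249]
top 0.06 16 x [0.0022 0.0183] z [0.0129 0.0266]
top 0.075 60 x [-0.0138  0.0197] z [0.0044 0.0301]
ends [-0.0694  0.0806]
t 20.22 tcp [ 0.5541 -0.2147  0.1035] xang 95.1 gap 0.0423 F [ 0.2 -0.2 -2.4] -> cm [-0.47  0.68  5.43] twist -0.003
side saddle 25 [ 0.5083 -0.3099  0.0345  0.5259 -0.2917  0.0478]
side saddle 22 [ 0.5176 -0.2372  0.0352  0.5344 -0.2268  0.052 ]
top saddle 16 [ 0.5093 -0.313   0.039   0.5206 -0.2999  0.049 ]
top saddle 15 [ 0.5188 -0.2404  0.041   0.5288 -0.2317  0.0524]
```

Emit:
carry_out:
  increments:
    - [[0.05, -0.25, 0.35, 0, 0], [0.05, -0.5, 0.7, 0, 0], [0.05, -0.5, 0.7, 1.5, 0], [0.05, -0.5, 0.7, 3, 0], [0.05, -0.5, 0.7, 3, 0]]

```text
time_s: 20.73
tcp_pos: [0.5624, -0.2197, 0.0739]
tool_rot: [[-0.089, 0.996, -0.004], [0.996, 0.089, 0.002], [0.002, -0.004, -1.0]]
contact_force: [-0.9, -0.6, -4.3]
finger_gap: 0.0422
grip_force: 61.9
```

Emit:
carry_out:
  increments:
    - [[0.05, 0, 0, 0, 0], [0.05, 0, 0, 0, 0], [0.05, 0, 0, 0, 0], [0.05, 0, 0, 0, 0], [0.05, 0, 0, 0, 0]]

```text
time_s: 21.15
tcp_pos: [0.5641, -0.2204, 0.0774]
tool_rot: [[-0.089, 0.996, 0.002], [0.996, 0.089, -0.001], [-0.001, 0.002, -1.0]]
contact_force: [-0.1, 0.8, -2.8]
finger_gap: 0.0422
grip_force: 61.9
```

```bash
python3 -c "
from h import *
t=.5385*EX-.2693*EY; plan([t[0],t[1],.0492],np.deg2rad(95.3))
for cam in('side','top'):
    im,D=manip.grab_frame(cam); Q=cloud(cam,D); z=Q[...,2]; xp=Q[...,:2]@EX; yp=Q[...,:2]@EY
    m=(z>.065)&(z<.105)&(abs(xp-.5385)<.03)&(yp>-.25)&(yp<-.14); q=np.c_[xp[m],yp[m],z[m]]
    if len(q)>5: print(cam,'end',len(q),np.percentile(q,[1,99],axis=0).ravel())
    for a in np.arange(-.255,-.2,.004):
        k=q[abs(q[:,1]-a)<.002]
        if len(k)>2: print(round(a,3),len(k),k[:,2].max(),np.ptp(k[:,0]))
"
```

```text
t 21.15 tcp [ 0.5641 -0.2204  0.0774] xang 95.1 gap 0.0422 F [-0.1  0.8 -2.8] -> cm [ 0.22 -0.29  2.82] twist -0.004
side end 219 [ 0.5214 -0.2492  0.067   0.5567 -0.1862  0.1012]
-0.251 6 0.09214317378777626 0.02840007038774972
-0.247 9 0.09591310559759891 0.03155335886141508
-0.243 7 0.09578578840110019 0.01852739150754046
-0.239 11 0.09726142581337927 0.025015392111806367
-0.235 8 0.09430206606689795 0.017463559805577122
-0.223 11 0.1010797664349975 0.03227351537872192
-0.219 12 0.10120417100272916 0.025302057898224706
-0.215 9 0.1008254628570403 0.02689804929944206
-0.211 15 0.10079662895517816 0.03467672496159124
-0.207 14 0.10051680787985384 0.027258753085187437
-0.203 10 0.10115991490100296 0.031681736220058654
top end 130 [ 0.523  -0.249   0.0797  0.5591 -0.1904  0.1044]
-0.247 13 0.09567044423976201 0.025050362928141667
-0.243 12 0.09648338980597759 0.02432631512135186
-0.239 10 0.09842839415392102 0.019682761704100105
-0.235 12 0.09868148475224059 0.0187840510088908
-0.231 6 0.09771448926007475 0.012152592387104977
-0.227 4 0.09795539688533927 0.007460089824708582
-0.223 4 0.09339956045626985 0.0051287191703266455
-0.215 3 0.09159192911619063 0.0034561148203672287
-0.211 3 0.10102134653660255 0.004972730645799506
-0.207 6 0.10450199124026138 0.010456522939361057
-0.203 10 0.10452740815243966 0.021044272231825256
```

Emit:
carry_out:
  increments:
    - [[0.05, 0.2, -0.25, 0, 0], [0.05, 0.2, -0.25, 0.6, 0], [0.05, 0.2, -0.25, 1.2, 0], [0.05, 0.2, -0.25, 1.8, 0], [0.05, 0.2, -0.25, 1.8, 0]]

```text
time_s: 21.67
tcp_pos: [0.5595, -0.2176, 0.0558]
tool_rot: [[-0.089, 0.996, -0.004], [0.996, 0.089, 0.002], [0.002, -0.004, -1.0]]
contact_force: [-0.9, -0.5, -3.3]
finger_gap: 0.0426
grip_force: 61.9
```

Emit:
carry_out:
  increments:
    - [[0.05, 0, 0, 0.2, 0], [0.05, 0, 0, 0.4, 0], [0.05, 0, 0, 0.6, 0], [0.05, 0, 0, 0.8, 0], [0.05, 0, 0, 0.8, 0]]

```text
time_s: 22.08
tcp_pos: [0.561, -0.2183, 0.0502]
tool_rot: [[-0.089, 0.996, 0.0], [0.996, 0.089, -0.0], [-0.0, 0.0, -1.0]]
contact_force: [0.3, 0.0, -2.0]
finger_gap: 0.0422
grip_force: 62.1
```

Emit:
carry_out:
  increments:
    - [[0.05, 0, 0, 0.1, 0], [0.05, 0, 0, 0.2, 0], [0.05, 0, 0, 0.3, 0], [0.05, 0, 0, 0.3, 0], [0.05, 0, 0, 0.3, 0]]

```text
time_s: 22.5
tcp_pos: [0.5619, -0.2186, 0.0491]
tool_rot: [[-0.089, 0.996, 0.003], [0.996, 0.089, -0.001], [-0.001, 0.003, -1.0]]
contact_force: [-0.2, 1.5, 5.3]
finger_gap: 0.0423
grip_force: 62.6
```

Contact comes at exactly the expected seating height. I release gently, rise and verify.

Emit:
carry_out:
  increments:
    - [[0.0, 0, 0, -0.1, 0], [-0.04, 0, 0, -0.1, 0], [-0.1, 0, 0, -0.1, 0], [-0.3, 0, 0, -0.1, 0], [-0.45, 0, 0, -0.1, 0]]

```text
time_s: 22.92
tcp_pos: [0.5603, -0.2182, 0.0477]
tool_rot: [[-0.089, 0.996, -0.001], [0.996, 0.089, 0.0], [0.0, -0.001, -1.0]]
contact_force: [-0.6, 0.9, 0.4]
finger_gap: 0.0617
grip_force: 0.0
```

Emit:
carry_out:
  increments:
    - [[-0.45, 0, 0, 0, 0], [-0.45, 0, 0, -1.5, 0], [-0.45, 0, 0, -4, 0], [-0.45, 0, 0, -8, 0], [-0.45, 0, 0, -12, 0]]

```text
time_s: 23.33
tcp_pos: [0.5596, -0.2177, 0.1676]
tool_rot: [[-0.089, 0.996, -0.004], [0.996, 0.089, 0.002], [0.002, -0.004, -1.0]]
contact_force: [1.8, 0.3, 0.7]
finger_gap: 0.0617
grip_force: 0.0
```

Emit:
carry_out:
  increments:
    - [[0.3, 2, -3, 0, 0], [0.4, 4, -6, 0, 0], [0.4, 5.5, -9, 0, 0], [0.4, 5.5, -12.2, 0, 0], [0.4, 5.5, -12.2, 0, 0]]

```text
time_s: 23.75
tcp_pos: [0.4295, -0.1732, 0.1675]
tool_rot: [[-0.088, 0.996, -0.005], [0.996, 0.088, 0.0], [0.001, -0.004, -1.0]]
contact_force: [0.5, -0.4, -0.7]
finger_gap: 0.0256
grip_force: 0.0
```

```bash
cat > chk.py <<'E'
from h import *
for cam in('side','top'):
    im,D=manip.grab_frame(cam); Q=cloud(cam,D); z=Q[...,2]; xp=Q[...,:2]@EX; yp=Q[...,:2]@EY
    dark=im.max(2)<90
    m=(z>.04)&(z<.09)&(xp>.49)&(xp<.59)&(yp>-.355)&(yp<-.16); q=np.c_[xp[m],yp[m],z[m]]; print(cam,len(q))
    for a in np.arange(-.34,-.17,.012):
        k=q[abs(q[:,1]-a)<.006]
        if len(k)>3: print(round(a,3),len(k),"x",np.percentile(k[:,0],[3,97]),"z",np.percentile(k[:,2],97))
    m=(z>.055)&(z<.08)&(xp>.37)&(xp<.43)&(yp>-.29)&(yp<-.12); print("bar",m.sum(),np.percentile(xp[m],[2,98]) if m.any() else 0)
t=.411*EX-.2095*EY; plan([t[0],t[1],.058],np.deg2rad(95.3))
E
python3 chk.py
```

```text
side 539
-0.34 7 x [0.5199 0.552 ] z 0.07352870335611747
-0.328 34 x [0.5159 0.554 ] z 0.07539224837418561
-0.316 37 x [0.5153 0.5539] z 0.07564707204627831
-0.304 48 x [0.5104 0.5618] z 0.07556328633809363
-0.292 37 x [0.5098 0.5542] z 0.07738624400939559
-0.28 43 x [0.5162 0.553 ] z 0.07606564295761885
-0.268 36 x [0.5162 0.5551] z 0.07539117514053015
-0.256 53 x [0.5167 0.5572] z 0.07608194622131659
-0.244 54 x [0.5177 0.5531] z 0.07444190792766722
-0.232 25 x [0.5193 0.5483] z 0.06850077187219969
-0.22 22 x [0.5195 0.5502] z 0.07276499471052168
-0.208 38 x [0.5195 0.5515] z 0.07301015124128893
-0.196 42 x [0.519  0.5535] z 0.07306075045097686
-0.184 63 x [0.5203 0.5523] z 0.07116852761819777
bar 127 [0.4046 0.4288]
top 474
-0.34 19 x [0.5181 0.5542] z 0.07830090164354077
-0.328 60 x [0.5176 0.5571] z 0.0777602391952157
-0.316 60 x [0.5179 0.5593] z 0.07853774192213357
-0.304 62 x [0.5206 0.5677] z 0.08183824508068703
-0.292 48 x [0.5246 0.5601] z 0.07755070483264999
-0.28 31 x [0.5329 0.5566] z 0.08087823930991915
-0.268 24 x [0.5366 0.5598] z 0.07809565147692103
-0.256 5 x [0.5201 0.555 ] z 0.07216373231924797
-0.232 12 x [0.5415 0.5599] z 0.0679276609717852
-0.22 36 x [0.5242 0.5545] z 0.07454381011579267
-0.208 50 x [0.5209 0.556 ] z 0.07720069754941652
-0.196 51 x [0.5212 0.554 ] z 0.07720270639476234
-0.184 13 x [0.5281 0.553 ] z 0.072795032217347
bar 39 [0.4059 0.4286]
t 23.85 tcp [ 0.4338 -0.1743  0.1685] xang 95.05 gap 0.0251 F [1.  0.1 0.4] -> cm [ 0.42 -0.5  11.05] twist -0.004
```

The mill lies level in the cradle: body top 0.076, head top 0.073, neck at y'≈-0.232. I pinch the handle again.

Emit:
carry_out:
  increments:
    - [[0.4, 0.4, -0.5, 0, 0], [0.4, 0.4, -0.5, 3, 0], [0.4, 0.4, -0.5, 6, 0], [0.4, 0.4, -0.5, 9, 0], [0.4, 0.4, -0.5, 10.8, 0]]

```text
time_s: 24.27
tcp_pos: [0.4294, -0.1702, 0.0588]
tool_rot: [[-0.089, 0.996, -0.001], [0.996, 0.089, 0.002], [0.002, -0.001, -1.0]]
contact_force: [-19.1, 17.9, 107.4]
finger_gap: 0.0255
grip_force: 53.0
```

Emit:
carry_out:
  increments:
    - [[0.4, 0, 0, 0, 0], [0.6, 0, 0, 0, 0], [0.9, 0, 0, 0, 0], [0.9, 0, 0, 0, 0], [0.9, 0, 0, 0, 0]]

```text
time_s: 24.68
tcp_pos: [0.4299, -0.171, 0.0606]
tool_rot: [[-0.089, 0.996, 0.001], [0.996, 0.089, -0.0], [-0.001, 0.001, -1.0]]
contact_force: [1.4, 0.5, 1.0]
finger_gap: 0.0081
grip_force: 58.5
```

Emit:
carry_out:
  increments:
    - [[0.9, 0, 0.2, 0, 0], [0.9, 0, 0.6, 0, 0], [0.9, 0, 1.2, 0, 0], [0.9, 0, 1.9, 0, 0], [0.9, 0, 2.7, 0, 0]]

```text
time_s: 25.1
tcp_pos: [0.4566, -0.1686, 0.0605]
tool_rot: [[-0.089, 0.996, 0.0], [0.996, 0.089, -0.0], [-0.0, -0.0, -1.0]]
contact_force: [-2.9, -1.4, 4.3]
finger_gap: 0.008
grip_force: 58.8
```

A finger briefly clipped the bar on the way down (107 N peak), but the handle is now pinched and moving. I check that the mill was not disturbed before closing further.

```bash
python3 - <<'E'
from h import *
o=manip.get_obs(); print(o["tcp_pos"],o["contact_force"],o["finger_gap"])
for cam in('side','top'):
    im,D=manip.grab_frame(cam); Q=cloud(cam,D); z=Q[...,2]; xp=Q[...,:2]@EX-.027; yp=Q[...,:2]@EY
    m=(z>.04)&(z<.09)&(xp>.49)&(xp<.59)&(yp>-.355)&(yp<-.16); q=np.c_[xp[m],yp[m],z[m]]; print(cam,len(q),np.percentile(q[:,1],[.5,99.5]))
    for a in np.arange(-.328,-.17,.024):
        k=q[abs(q[:,1]-a)<.006]
        if len(k)>3: print(round(a,3),len(k),"x",np.percentile(k[:,0],[3,97]),"z",np.percentile(k[:,2],97))
E
```

```text
[ 0.4566 -0.1686  0.0605] [-2.9297 -1.3888  4.3464] 0.008039740147739269
side 526 [-0.3356 -0.1844]
-0.328 33 x [0.5173 0.5541] z 0.07599648566233953
-0.304 41 x [0.5121 0.5645] z 0.07610600595640386
-0.28 40 x [0.5175 0.5548] z 0.07684621740624424
-0.256 58 x [0.5174 0.5571] z 0.07568732659273467
-0.232 22 x [0.5191 0.5473] z 0.06905611940859334
-0.208 35 x [0.5204 0.5524] z 0.07268184879727277
-0.184 63 x [0.5232 0.5542] z 0.07247255138934501
top 664 [-0.338  -0.1884]
-0.328 58 x [0.5198 0.5609] z 0.07783700173630226
-0.304 75 x [0.5144 0.5688] z 0.07882422562136737
-0.28 58 x [0.5206 0.56  ] z 0.07861530440027906
-0.256 62 x [0.5216 0.5603] z 0.0776991831835763
-0.232 28 x [0.5344 0.5599] z 0.06958026510517057
-0.208 44 x [0.5245 0.5559] z 0.07484436982586694
-0.184 14 x [0.5268 0.5545] z 0.07186525613926999
```

The mill is undisturbed and travels with the drawer. I keep closing smoothly.

Emit:
carry_out:
  increments:
    - [[0.9, 0, 0.7, 0, 0], [0.9, 0, 1.5, 0, 0], [0.9, 0, 2.3, 0, 0], [0.9, 0, 3.1, 0, 0], [0.9, 0, 3.9, 0, 0]]

```text
time_s: 25.62
tcp_pos: [0.4958, -0.1651, 0.0606]
tool_rot: [[-0.089, 0.996, 0.0], [0.996, 0.089, -0.0], [-0.0, 0.0, -1.0]]
contact_force: [-2.3, -0.8, 4.4]
finger_gap: 0.0082
grip_force: 59.8
```

Emit:
carry_out:
  increments:
    - [[0.9, 0, 0.8, 0, 0], [0.9, 0, 1.6, 0, 0], [0.9, 0, 2.4, 0, 0], [0.9, 0, 3.2, 0, 0], [0.9, 0, 4, 0, 0]]

```text
time_s: 26.03
tcp_pos: [0.5357, -0.1614, 0.0606]
tool_rot: [[-0.089, 0.996, 0.0], [0.996, 0.089, -0.0], [-0.0, 0.0, -1.0]]
contact_force: [-1.4, -1.4, 6.1]
finger_gap: 0.0077
grip_force: 59.8
```

Emit:
carry_out:
  increments:
    - [[0.9, 0, 0.7, 0, 0], [0.9, 0, 1.4, 0, 0], [0.9, 0, 2, 0, 0], [0.9, 0, 2.5, 0, 0], [0.9, 0, 2.8, 0, 0]]

```text
time_s: 26.45
tcp_pos: [0.5638, -0.1589, 0.0606]
tool_rot: [[-0.089, 0.996, 0.001], [0.996, 0.089, -0.0], [-0.0, 0.001, -1.0]]
contact_force: [-1.2, -0.2, 6.3]
finger_gap: 0.0083
grip_force: 59.8
```

Emit:
carry_out:
  increments:
    - [[0.9, 0, 0.2, 0, 0], [0.9, 0, 0.4, 0, 0], [0.9, 0, 0.6, 0, 0], [0.9, 0, 0.8, 0, 0], [0.9, 0, 1, 0, 0]]

```text
time_s: 26.87
tcp_pos: [0.5732, -0.158, 0.0606]
tool_rot: [[-0.089, 0.996, 0.001], [0.996, 0.089, -0.0], [-0.0, 0.001, -1.0]]
contact_force: [-1.7, -1.1, 4.8]
finger_gap: 0.0078
grip_force: 59.8
```

Emit:
carry_out:
  increments:
    - [[0.9, 0, 0.2, 0, 0], [0.9, 0, 0.4, 0, 0], [0.9, 0, 0.6, 0, 0], [0.9, 0, 0.8, 0, 0], [0.9, 0, 1, 0, 0]]

```text
time_s: 27.28
tcp_pos: [0.5831, -0.1572, 0.0606]
tool_rot: [[-0.089, 0.996, 0.001], [0.996, 0.089, -0.0], [-0.0, 0.001, -1.0]]
contact_force: [-1.4, -0.7, 5.5]
finger_gap: 0.0078
grip_force: 59.8
```

Emit:
carry_out:
  increments:
    - [[0.9, 0, 0.1, 0, 0], [0.9, 0, 0.2, 0, 0], [0.9, 0, 0.3, 0, 0], [0.9, 0, 0.4, 0, 0], [0.9, 0, 0.5, 0, 0]]

```text
time_s: 27.7
tcp_pos: [0.588, -0.1567, 0.0606]
tool_rot: [[-0.089, 0.996, 0.001], [0.996, 0.089, -0.0], [-0.0, 0.001, -1.0]]
contact_force: [-1.6, -1.6, 5.5]
finger_gap: 0.0079
grip_force: 59.8
```

Emit:
carry_out:
  increments:
    - [[0.9, 0, 0.1, 0, 0], [0.9, 0, 0.2, 0, 0], [0.9, 0, 0.3, 0, 0], [0.9, 0, 0.35, 0, 0], [0.9, 0, 0.4, 0, 0]]

```text
time_s: 28.12
tcp_pos: [0.592, -0.1563, 0.0606]
tool_rot: [[-0.089, 0.996, 0.001], [0.996, 0.089, -0.0], [-0.0, 0.001, -1.0]]
contact_force: [-1.8, -2.0, 5.1]
finger_gap: 0.0081
grip_force: 59.8
```

Emit:
carry_out:
  increments:
    - [[0.9, 0, 0.1, 0, 0], [0.9, 0, 0.15, 0, 0], [0.9, 0, 0.2, 0, 0], [0.9, 0, 0.25, 0, 0], [0.9, 0, 0.3, 0, 0]]

```text
time_s: 28.53
tcp_pos: [0.5922, -0.1563, 0.0605]
tool_rot: [[-0.089, 0.996, -0.006], [0.996, 0.089, -0.0], [0.0, -0.006, -1.0]]
contact_force: [-9.2, -2.1, 11.1]
finger_gap: 0.0078
grip_force: 60.4
```

```bash
cat > shut.py <<'E'
from h import *
o=manip.get_obs()["tcp_pos"]; print("tcp x'",o[:2]@EX)
for cam in("top","side"):
    im,D=manip.grab_frame(cam); Q=cloud(cam,D); z=Q[...,2]; xp=Q[...,:2]@EX; yp=Q[...,:2]@EY
    m=(abs(z-.092)<.007)&(xp>.55)&(xp<.65)&(yp>-.4)&(yp<-.02); print(cam,"panel top",m.sum(),np.percentile(xp[m],[3,50,97]))
    m=(abs(z-.11)<.006)&(xp>.58)&(xp<.9)&(yp>-.36)&(yp<-.06); print("carcass front",np.percentile(xp[m],.5))
E
python3 shut.py
```

```text
tcp x' 0.5751844988659824
top panel top 401 [0.6095 0.6183 0.6283]
carcass front 0.6286809929894617
side panel top 370 [0.5622 0.616  0.6364]
carcass front 0.6092395943650484
```

The force rose to 9 N and the panel is flush with the carcass, so the drawer is shut. I ease off, release and retreat.

Emit:
carry_out:
  increments:
    - [[0.9, 0, -0.1, 0, 0], [0.9, 0, -0.2, 0, 0], [0.6, 0, -0.25, 0, 0], [0.4, 0, -0.25, 0, 0], [0.4, 0, -0.25, 0, 0]]

```text
time_s: 29.05
tcp_pos: [0.5899, -0.1559, 0.0594]
tool_rot: [[-0.089, 0.996, -0.006], [0.996, 0.089, 0.001], [0.002, -0.006, -1.0]]
contact_force: [-6.5, -0.2, 4.7]
finger_gap: 0.0258
grip_force: 3.8
```

Emit:
carry_out:
  increments:
    - [[0.4, 0, 0, 0, 0], [0.4, 0, 0, -1, 0], [0.4, 0, 0, -3, 0], [0.4, 0, 0, -6, 0], [0.4, 0, 0, -10, 0]]

```text
time_s: 29.47
tcp_pos: [0.5904, -0.155, 0.1572]
tool_rot: [[-0.089, 0.996, -0.007], [0.996, 0.089, 0.004], [0.004, -0.007, -1.0]]
contact_force: [1.4, 0.2, -0.1]
finger_gap: 0.0257
grip_force: 0.0
```

Emit:
carry_out:
  increments:
    - [[0.4, 0, 0, -3, 0], [0.4, 0, -3, -6, 0], [0.4, 0, -7, -6, 0], [0.4, 0, -11, -6, 0], [0.4, 0, -15, -6, 0]]

```text
time_s: 29.88
tcp_pos: [0.4419, -0.1693, 0.2209]
tool_rot: [[-0.09, 0.996, 0.002], [0.996, 0.09, -0.0], [-0.0, 0.002, -1.0]]
contact_force: [-0.4, -0.4, 0.4]
finger_gap: 0.0261
grip_force: 0.0
```

```bash
python3 shut.py; python3 - <<'E'
from h import *
S0=np.load("side0.npy"); P0=np.load("top0.npy")
for c,n in(("top",("mill","salt","tumbler","jar","mug","spoon","handle")),("side",("mill","salt","tumbler","jar","mug","spoon"))):
    im,D=manip.grab_frame(c)
    for k in n:
        for r in manip.find_in(c,k)[:1 if k!="mill" else 4]: print(c,k,round(r["p"],2),np.round(r["location"],3))
o=manip.get_obs(); print(o["time_s"],o["tcp_pos"],o["contact_force"])
E
```

```text
tcp x' 0.4243844546564736
top panel top 751 [0.6096 0.6184 0.6284]
carcass front 0.6280137437170905
side panel top 553 [0.6086 0.6174 0.6316]
carcass front 0.6267930200061975
top mill 0.78 [0.444 0.153 0.147]
top mill 0.75 [0.564 0.364 0.087]
top mill 0.62 [0.649 0.156 0.122]
top mill 0.49 [ 0.633 -0.149  0.084]
top salt 0.54 [0.494 0.411 0.072]
top jar 0.8 [0.682 0.276 0.086]
top mug 0.83 [ 0.415 -0.487  0.037]
top spoon 0.59 [ 0.594 -0.453  0.013]
top handle 0.79 [ 0.633 -0.15   0.083]
side mill 0.75 [0.441 0.17  0.09 ]
side mill 0.63 [0.557 0.385 0.091]
side mill 0.61 [0.647 0.171 0.087]
side salt 0.69 [0.486 0.426 0.073]
side tumbler 0.55 [0.425 0.258 0.049]
side jar 0.6 [ 0.623 -0.424  0.006]
side mug 0.77 [ 0.413 -0.448  0.058]
side spoon 0.57 [ 0.621 -0.426  0.007]
30.7333 [ 0.4427 -0.1696  0.2202] [ 0.2609  0.1822 -0.0292]
```

```bash
python3 -c "
from bench import manip
print(manip.hand_in())"
```

```text
the job is handed in; nothing more can be done
None
```

The mill was lying level in its cradle before closing, and the drawer is fully shut with the other things unmoved; a finger struck the handle with a measured 107 N (limit 120 N) while re-gripping, and the job is handed in with no verdict shown.

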